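Zero the stock tally wheel

ROBOT

A 6-joint arm with a two-finger parallel gripper is mounted at the origin on the work surface. World frame = base frame: x ahead of the robot, y to its left, z up, the work surface at z = 0. Lengths are in m, angles in degrees, forces in N, time in s.
With the tool pointing down it reaches from about 0.4 to 0.825 m from the base axis. Payload 7 kg.
Tool frame: the origin (TCP) lies at the very end of the fingers, on their centre line; the grasp point (between the pads) lies 19 mm behind it; x points along the fingers, y is the direction in which the jaws open and shut, and the axes are right-handed (so a half turn about x gives the same grasp; the last joint's range is limited). The gripper opens to 88 mm and grips with 3 to 60 N. Pads are 19 mm wide; open, the fingers measure 130 mm over their backs; the gripper's body (78 mm by 193 mm) begins 47 mm behind the grasp point.
Start: joints at [85.778, 20.546, 0.682, 0, -70.136, -16.507], TCP at [0.239, 0.631, 0.227] pointing down, gripper open.
Joint ranges: [-176.03, 176.03], [-82.01, 121.73], [-58.28, 71.71], [-173.87, 95.51], [-174.79, -0.11], [-173.66, 173.66]. Speed limits (degrees/s): [136.94, 136.94, 172.46, 180, 180, 180].

INTERFACE

Orientations are given as [roll, pitch, yaw] about the fixed x, y, z axes, in that order (R = Rz(yaw) Ry(pitch) Rx(roll)).
In Python, from plant import monitor, eyes, ticket gives the robot as it stands. The module is installed in compiled form; this text tells all that it offers.
- The arm moves only by the shell command python3 -m crank 'ROWS'. ROWS is JSON, a list of rows, each an object with "linear": the shift along the world's x, y, z in units of 60 mm (1.0 is 60 mm), a list of three; "rot": the turn, a rotation vector about the world's x, y, z in units of 5 degrees (1.0 is 5 degrees), a list of three; "hand": the opening, from 0 (shut) to 1 (fully open). In form: [{"linear": [tx, ty, tz], "rot": [ax, ay, az], "hand": hand}, ...]. A call has 1 to 20 rows; each row shifts and turns the pose as measured when the row begins; what a row does not reach is not made up. A row lasts 1/8 s, in which the tool goes at most 62.5 mm and 10.7 degrees, less where a joint would pass 70% of its speed; a pose out of reach is approached as far as the arm can. A call is refused whole if a number of a shift passes 1 or a number of a turn 1, either way. A call with a gripper value outside its range is refused whole. The fingers move at their own pace and stop on an object; the grip force is fixed at half the most. Time passes only in rows, so rows that do not move let the fingers close. It gives the time, the measured TCP pose, the force and the opening at its end, in the units of the state.
- monitor.get_obs(): the state, without advancing time (a new reading comes with each control period).
- eyes.snapshot(name): name is "scene" or "top" or "wrist"; returns a dict with "image" (420x560x3 uint8, red, green, blue), "depth" (420x560 float32, m along the optical axis (not along the pixel's ray), 0 where there is no reading), "K" (3x3 intrinsics, pixels), "camera_from_world" (4x4, takes a point from world to camera coordinates); the wrist camera has in their place "hand_eye" (4x4, takes a point from camera to tool coordinates, whose origin is the TCP and whose axes are the tool frame's). Camera axes: x right, y up, looking along -z (the intrinsics and any distortion apply to the point x, -y, -z); pixel columns grow to the right and rows downward; lengths in m; the calibration is good to about 2 mm. A picture is of the moment at which its call begins: read the wrist's pose just before it.
- ticket.close_job(): hands the job in, once; it reports no verdict.
The state is a dict: "clock": time; "joint_pos": joint angles; "qvel": joint speeds; "tau": joint torques, N m; "tool_pos": TCP position; "orientation": TCP orientation; "force": force on the tool from outside, world axes, zero at the start; "moment": the same for the moment, N m; "opening": finger opening in m.
Only numpy, scipy, OpenCV 4.12 (cv2) and the standard library are available. Lean on these libraries where they do the work, as an engineer would, in place of code of your own. Each camera call takes 0.05 s, during which the arm holds its last target.

TASK

Before the stock count, zero the tally counter: with a fingertip, flick the teeth of its wheel anticlockwise (seen from above), click by click, until the long ball-ended tooth has clicked into place in line with the arrow on the centre post, and do not let it go past. Only touch the wheel: do not shove or lift the counter, and leave the parts around it where they are.

Things in the scene. Friction and masses are not known exactly. Their poses are not given: they have to be found in the camera images.
- counter: tally counter standing loose on the bench (about 2.5 kg): grey foot 96 x 96 x 12 mm, grey drum of 72 mm diameter on it up to 42 mm, a bare-metal star wheel above, turning about the vertical axis through this origin. Origin: centre of the underside, on the bench; z up. The dark arrow on the fixed centre post (top 71 mm above the bench) points along the counter's own -x
- tally_wheel (a joint): angle of the star wheel, rad, growing anticlockwise seen from above; 0 = long tooth at the arrow. Starts two to four clicks before 0 (about -4.2 to -2.1). A spring holds it at every 60 degrees (1.047 rad); about 3 N at the teeth moves it off a click; past half-way it snaps on to the next click by itself. In the counter's frame the long tooth points to angle pi + this value
- wheel_hub (a point): on the wheel's axis, 54 mm above the bench, half-way up the teeth. Hub disc 72 mm diameter; six flat radial teeth every 60 degrees, 10 mm wide, 14 mm tall, from 47 to 61 mm above the bench. Five end 71 mm from the axis, the sixth, the long one, in a ball 97 mm out. Beyond 36 mm from the axis the gaps between teeth are open down to the foot (12 mm high)
- ball (a point): centre of the 26 mm ball at the end of the long tooth, 84 mm from the wheel's axis, 54 mm above the bench
- arrow_tip (a point): tip of the dark arrow on the fixed centre post, 35 mm from the axis, 69 mm above the bench
- jar: loose clear jar with grey cap, 64 mm diameter, 85 mm high, bystander; origin at the centre of its underside
- pulley: loose painted cast pulley lying flat, 84 mm diameter, 42 mm high, bystander; origin at the centre of its underside
- collar: loose steel collar, 54 mm outside diameter, 30 mm high, bystander; origin at the centre of its underside
There are look-alikes about, which are no part of the job. Of the things shaped like the counter, the grey one is meant.

How it is judged:
By the outcome, as a careful person would: the job done as asked, in the order asked, and still so for the second after the job is handed in, with the robot touching nothing.
It also fails if it takes over 67 s, if anything falls off the work surface, if the arm or the gripper's body presses on something with over 40 N, if the wrist force passes 120 N, or if a joint passes its speed limit or range.

## Working session

There is one attempt and no reset: what is moved stays moved. The work goes in short steps, Python scripts to look and compute and a shell command to move; the robot and the scene stay as the last step left them, time stands still between calls to the robot, and variables do not carry over. Pictures are saved under pics/ and viewed, and the job is handed in when it is done.

```bash
mkdir -p pics; cat > h.py <<'E'
import numpy as np,cv2
from plant import monitor,eyes,ticket
def snap(n,f):
    o=monitor.get_obs(); s=eyes.snapshot(n); s['obs']=o
    cv2.imwrite('pics/'+f+'.png',s['image'][:,:,::-1]); np.savez('pics/'+f+'.npz',**{k:v for k,v in s.items() if k!='obs'})
    return s
def world(s,u,v,z=None):
    K=s['K'];T=np.linalg.inv(s['camera_from_world'])
    r=np.array([(u-K[0,2])/K[0,0],-(v-K[1,2])/K[1,1],-1.])
    d=T[:3,:3]@r;o=T[:3,3]
    if z is None: return o+d*s['depth'][int(round(v)),int(round(u))]
    return o+d*(z-o[2])/d[2]
E
python3 - <<'E'
from h import *
o=monitor.get_obs();print({k:np.round(v,3) for k,v in o.items()})
for n in('scene','top','wrist'):
    s=snap(n,n+'0');print(n,s['K'].round(1).tolist(),[k for k in s])
E
```

```text
{'clock': np.float64(0.0), 'joint_pos': array([ 8.5780e+01,  2.0592e+01,  6.3400e-01, -2.0000e-02, -7.0136e+01,
       -1.6508e+01]), 'qvel': array([ 0.022,  0.044,  0.001, -0.031,  0.001, -0.05 ]), 'tau': array([-2.0000e-03, -5.8271e+01,  2.9305e+01,  6.9970e+00,  7.0000e-03,
       -0.0000e+00]), 'tool_pos': array([0.239, 0.631, 0.226]), 'orientation': array([  94.869,   89.905, -105.866]), 'force': array([ 0.28 ,  0.019, -0.782]), 'moment': array([-0.023, -0.014,  0.013]), 'opening': np.float64(0.087)}
scene [[419.1, 0.0, 280.2], [0.0, 419.1, 206.5], [0.0, 0.0, 1.0]] ['image', 'depth', 'K', 'camera_from_world', 'obs']
top [[449.7, 0.0, 285.0], [0.0, 449.7, 211.2], [0.0, 0.0, 1.0]] ['image', 'depth', 'K', 'camera_from_world', 'obs']
wrist [[300.8, 0.0, 278.5], [0.0, 300.8, 207.6], [0.0, 0.0, 1.0]] ['image', 'depth', 'K', 'hand_eye', 'obs']
```

View pics/scene0.png

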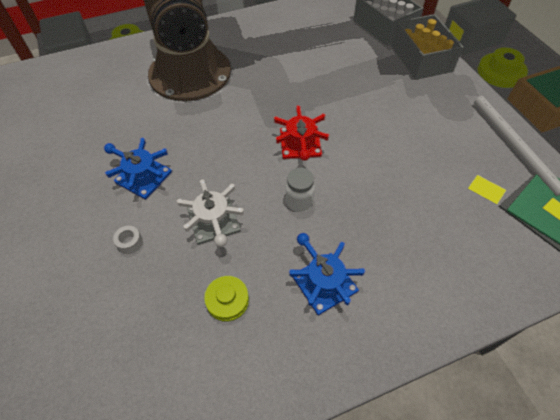

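View pics/top0.png

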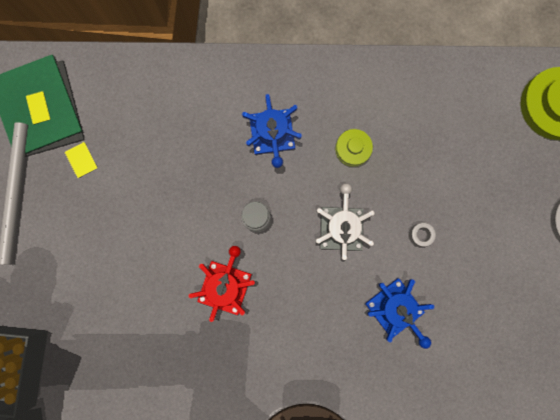

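View pics/wrist0.png

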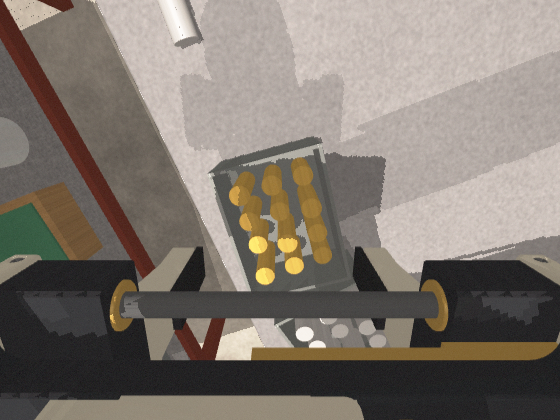

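```bash
python3 - <<'E'
from h import *
s=dict(np.load('pics/top0.npz'))
im=s['image'][165:285,290:450,::-1]
cv2.imwrite('pics/topc.png',cv2.resize(im,None,fx=5,fy=5,interpolation=cv2.INTER_CUBIC))
for n,u,v,z in [('post',345,227,.071),('ball',346,189,.054),('jar',257,215,.085),('pulley',355,147,.042),('collar',424,235,.03),('blue',403,310,.07),('blue2',273,127,.07),('red',222,288,.07)]:
    print(n,world(s,u,v,z).round(4),world(s,u,v).round(4))
E
```

```text
post [ 0.4996 -0.0826  0.071 ] [ 0.4998 -0.0829  0.0688]
ball [ 0.5849 -0.0884  0.054 ] [ 0.5825 -0.0862  0.0683]
jar [0.5231 0.1056 0.085 ] [0.5231 0.1056 0.0848]
pulley [ 0.6828 -0.1117  0.042 ] [ 0.6822 -0.1113  0.0446]
collar [ 0.4857 -0.2659  0.03  ] [ 0.4874 -0.2751  0.002 ]
blue [ 0.3249 -0.2032  0.07  ] [ 0.3252 -0.2025  0.0726]
blue2 [0.719  0.0731 0.07  ] [0.7186 0.0731 0.0716]
red [0.3699 0.1783 0.07  ] [0.37   0.1779 0.0726]
```

View pics/topc.png

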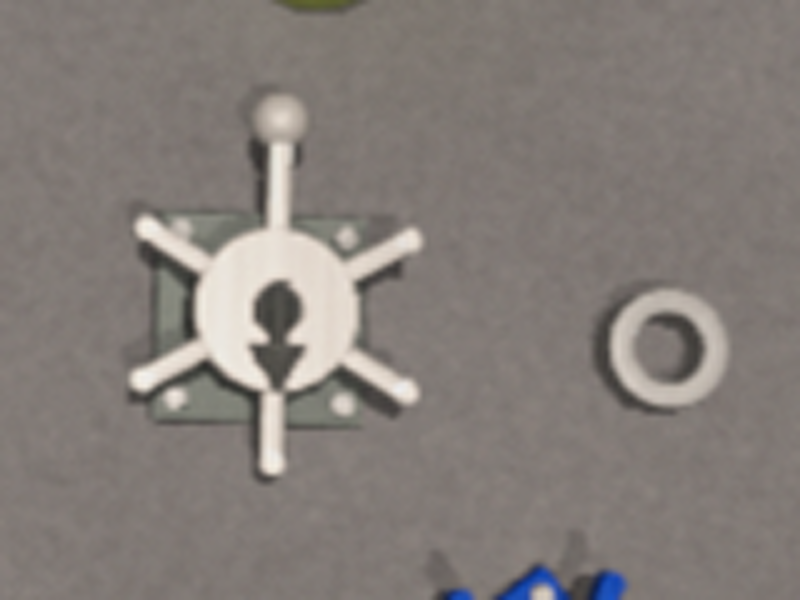

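```bash
python3 - <<'E'
from h import *
from scipy.spatial.transform import Rotation as R
from scipy.optimize import least_squares
o=monitor.get_obs();print(R.from_euler('xyz',o['orientation'],degrees=True).as_matrix().round(3))
s=dict(np.load('pics/top0.npz'))
P=lambda u,v,z:world(s,290+(u+.5)/5-.5,165+(v+.5)/5-.5,z)
print('post',P(279,305,.071),'arrowtip',P(277,390,.069))
c=P(279,308,.071)
hub=P(277,310,.061)
t=[P(*p,.061) for p in[(418,240),(412,397),(273,470),(136,383),(140,222)]]
# tooth tips at r=.071, 60deg apart: fit
t=np.array(t)[:,:2]; a0=np.array([-60,-120,-180,120,60])
def f(x): 
    a=np.radians(a0+x[2]); return (np.c_[x[0]+x[3]*np.cos(a),x[1]+x[3]*np.sin(a)]-t).ravel()
r=least_squares(f,[.5,-.083,0,.071]);print(r.x,np.abs(r.fun).max())
b=P(280,117,.054);print('ball',b, np.degrees(np.arctan2(b[1]-r.x[1],b[0]-r.x[0])),np.hypot(b[1]-r.x[1],b[0]-r.x[0]))
ft=np.array([P(*p,.012) for p in[(153,210),(155,423),(362,427)]]);print(ft)
E
```

```text
[[-0.    -0.354 -0.935]
 [-0.001 -0.935  0.354]
 [-1.     0.001 -0.   ]]
post [ 0.50263002 -0.08347704  0.071     ] arrowtip [ 0.46629907 -0.08248676  0.069     ]
[ 0.50126137 -0.08413081 -2.75392393  0.06935491] 0.0009606151711187075
ball [ 0.5871147  -0.08751302  0.054     ] -2.2560130329134473 0.08591992487830662
[[ 0.55071274 -0.03526848  0.012     ]
 [ 0.45365229 -0.0356231   0.012     ]
 [ 0.45218631 -0.12951936  0.012     ]]
```

```bash
python3 -m crank '[{"linear":[0.6,-0.75,0],"rot":[0,0,1],"hand":0},{"linear":[0.6,-0.75,0],"rot":[0,0,1],"hand":0},{"linear":[0.6,-0.75,0],"rot":[0,0,1],"hand":0},{"linear":[0.6,-0.75,0],"rot":[0,0,1],"hand":0},{"linear":[0.6,-0.75,0],"rot":[0,0,0],"hand":0},{"linear":[0.6,-0.75,0],"rot":[0,0,0],"hand":0},{"linear":[0,-1,0],"rot":[0,0,0],"hand":0},{"linear":[0,-1,0],"rot":[0,0,0],"hand":0},{"linear":[0,-1,0],"rot":[0,0,0],"hand":0},{"linear":[0,-1,0],"rot":[0,0,0],"hand":0},{"linear":[0,-1,0],"rot":[0,0,0],"hand":0},{"linear":[0,-1,0],"rot":[0,0,0],"hand":0},{"linear":[0,-1,0],"rot":[0,0,0],"hand":0},{"linear":[0,-1,0],"rot":[0,0,0],"hand":0},{"linear":[0,0,0],"rot":[0,0,0],"hand":0}]'; cat > st.py <<'E'
from h import *
from scipy.spatial.transform import Rotation as R
o=monitor.get_obs();t=o['tool_pos'];print('t',o['clock'],'tcp',t.round(4),'rel hub mm',((t[:2]-[.501,-.084])*1000).round(1),'F',np.round(o['force'],1),'open',o['opening'],'j',o['joint_pos'].round(0))
M=R.from_euler('xyz',o['orientation'],degrees=True).as_matrix();print('xaxis',M[:,0].round(3),'yaw y',np.degrees(np.arctan2(M[1,1],M[0,1])).round(1))
E
python3 st.py
```

```text
clock: 2.02
tool_pos: [0.4548, -0.1439, 0.2222]
orientation: [94.5, 89.7, -85.5]
force: [-0.0, 0.1, -0.0]
opening: 0.0005
t 2.025 tcp [ 0.4548 -0.1439  0.2222] rel hub mm [-46.2 -59.9] F [-0.   0.1 -0. ] open 0.0005152677159863668 j [  6.   2. -24.   0. -64.  83.]
xaxis [ 0.    -0.006 -1.   ] yaw y -89.9
```

```bash
python3 -m crank '[{"linear":[-0.2,-0.17,-0.8],"rot":[0,0,-0.4],"hand":0},{"linear":[0,0,-0.8],"rot":[0,0,0],"hand":0},{"linear":[0,0,0],"rot":[0,0,0],"hand":0}]'; python3 st.py; python3 - <<'E'
from h import *
for n in('scene','top','wrist'): s=snap(n,n+'1')
s=dict(np.load('pics/scene1.npz'));cv2.imwrite('pics/s1c.png',cv2.resize(s['image'][100:320,100:380,::-1],None,fx=2.5,fy=2.5,interpolation=2))
E
```

```text
clock: 2.4
tool_pos: [0.4426, -0.1545, 0.125]
orientation: [117.1, 89.6, -65.1]
force: [-0.3, 0.5, 1.0]
opening: 0.0002
t 2.4 tcp [ 0.4426 -0.1545  0.125 ] rel hub mm [-58.4 -70.5] F [-0.3  0.5  1. ] open 0.00020342628094795632 j [  5.   6. -33.   0. -50.  82.]
xaxis [ 0.003 -0.006 -1.   ] yaw y -92.1
```

View pics/s1c.png

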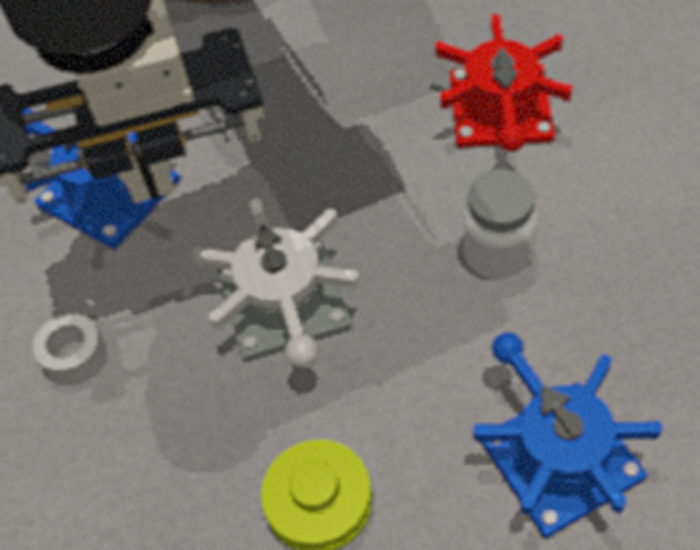

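View pics/wrist1.png

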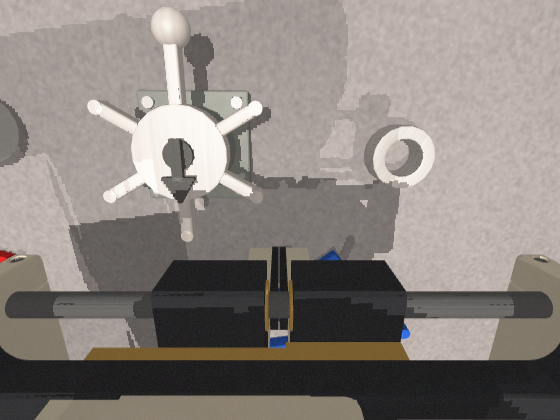

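View pics/top1.png

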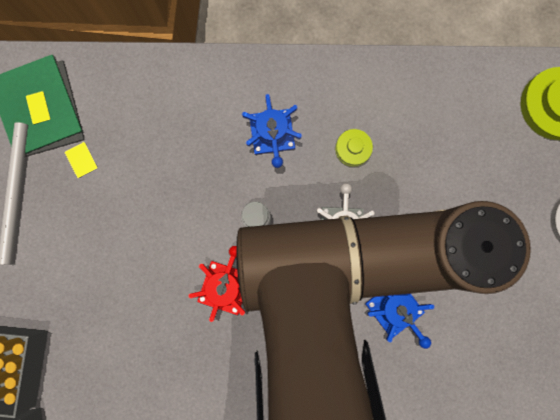

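```bash
python3 -m crank '[{"linear":[0,0,-0.6],"rot":[0,0,0],"hand":0},{"linear":[0,0,-0.6],"rot":[0,0,0],"hand":0},{"linear":[0,0,0],"rot":[0,0,0],"hand":0}]'; python3 st.py; python3 - <<'E'
from h import *
s=snap('scene','scene2');cv2.imwrite('pics/s2c.png',cv2.resize(s['image'][120:280,100:300,::-1],None,fx=4,fy=4,interpolation=2))
E
```

```text
clock: 2.92
tool_pos: [0.4528, -0.1531, 0.0626]
orientation: [167.6, 88.6, -14.2]
force: [-0.2, -0.1, 0.4]
opening: 0.0003
t 2.925 tcp [ 0.4528 -0.1531  0.0626] rel hub mm [-48.2 -69.1] F [-0.2 -0.1  0.4] open 0.0002652677914948175 j [  5.  12. -37.   1. -40.  82.]
xaxis [ 0.024 -0.006 -1.   ] yaw y -91.8
```

View pics/s2c.png

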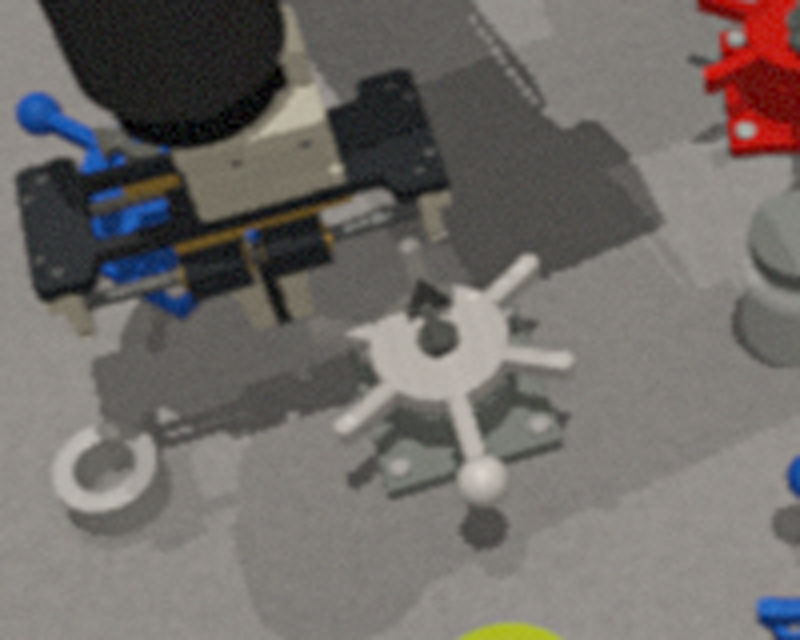

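```bash
python3 -m crank '[{"linear":[-0.17,0,0],"rot":[0,0.2,0],"hand":0},{"linear":[0,0,0],"rot":[0,0,0],"hand":0}]'; python3 st.py
```

```text
clock: 3.22
tool_pos: [0.4458, -0.1529, 0.0676]
orientation: [157.0, 89.2, -24.8]
force: [-0.2, -0.6, -0.3]
opening: 0.0005
t 3.225 tcp [ 0.4458 -0.1529  0.0676] rel hub mm [-55.2 -68.9] F [-0.2 -0.6 -0.3] open 0.00047893485127763853 j [  5.  11. -37.   1. -41.  82.]
xaxis [ 0.013 -0.006 -1.   ] yaw y -91.8
```

```bash
python3 -m crank '[{"linear":[0,0,0.9],"rot":[0,0.15,0],"hand":0},{"linear":[0.2,0,0],"rot":[0,0,1],"hand":0},{"linear":[0.2,-0.05,0],"rot":[0,0,1],"hand":0},{"linear":[0.2,-0.05,0],"rot":[0,0,1],"hand":0},{"linear":[0.2,-0.05,0],"rot":[0,0,1],"hand":0},{"linear":[0.2,-0.05,0],"rot":[0,0,1],"hand":0},{"linear":[0.2,-0.05,0],"rot":[0,0,1],"hand":0},{"linear":[0.2,-0.05,0],"rot":[0,0,1],"hand":0},{"linear":[0,0,0],"rot":[0,0,1],"hand":0},{"linear":[0,0,0],"rot":[0,0,1],"hand":0},{"linear":[0,0,0],"rot":[0,0,1],"hand":0},{"linear":[0,0,0],"rot":[0,0,1],"hand":0},{"linear":[0,0,0],"rot":[0,0,0.9],"hand":0},{"linear":[0,0,0],"rot":[0,0,0],"hand":0}]'; python3 st.py
```

```text
clock: 4.97
tool_pos: [0.5379, -0.172, 0.1408]
orientation: [137.2, 88.5, 16.9]
force: [0.7, -1.0, 0.1]
opening: 0.0003
t 4.975 tcp [ 0.5379 -0.172   0.1408] rel hub mm [ 36.9 -88. ] F [ 0.7 -1.   0.1] open 0.0003002736358706115 j [  2.  14. -21.  -0. -54. 148.]
xaxis [ 0.025  0.008 -1.   ] yaw y -30.3
```

```bash
python3 -m crank '[{"linear":[-0.15,0.03,0],"rot":[-0.09,0.29,-0.4],"hand":0},{"linear":[0,0,-0.5],"rot":[0,0,0],"hand":0},{"linear":[0,0,0],"rot":[0,0,0],"hand":0}]'; python3 st.py
```

```text
clock: 5.35
tool_pos: [0.5296, -0.1703, 0.1129]
orientation: [101.8, 89.8, -20.9]
force: [-0.7, -0.6, -0.2]
opening: 0.0003
t 5.35 tcp [ 0.5296 -0.1703  0.1129] rel hub mm [ 28.6 -86.3] F [-0.7 -0.6 -0.2] open 0.0003209798741498657 j [  2.  15. -23.   0. -51. 145.]
xaxis [ 0.003 -0.001 -1.   ] yaw y -32.7
```

```bash
python3 -m crank '[{"linear":[0,0,-0.5],"rot":[0,0,0],"hand":0},{"linear":[0,0,-0.5],"rot":[0,0,0],"hand":0},{"linear":[0,0,0],"rot":[0,0,0],"hand":0}]'; python3 st.py; python3 - <<'E'
from h import *
s=snap('scene','scene3');cv2.imwrite('pics/s3c.png',cv2.resize(s['image'][120:280,100:300,::-1],None,fx=4,fy=4,interpolation=2))
s=snap('wrist','wrist3')
E
```

```text
clock: 5.72
tool_pos: [0.5327, -0.1707, 0.0564]
orientation: [108.1, 89.5, -14.6]
force: [-0.2, 0.5, 0.9]
opening: 0.0005
t 5.725 tcp [ 0.5327 -0.1707  0.0564] rel hub mm [ 31.7 -86.7] F [-0.2  0.5  0.9] open 0.0004742910749274433 j [  2.  19. -27.   0. -44. 145.]
xaxis [ 0.009 -0.002 -1.   ] yaw y -32.8
```

View pics/s3c.png

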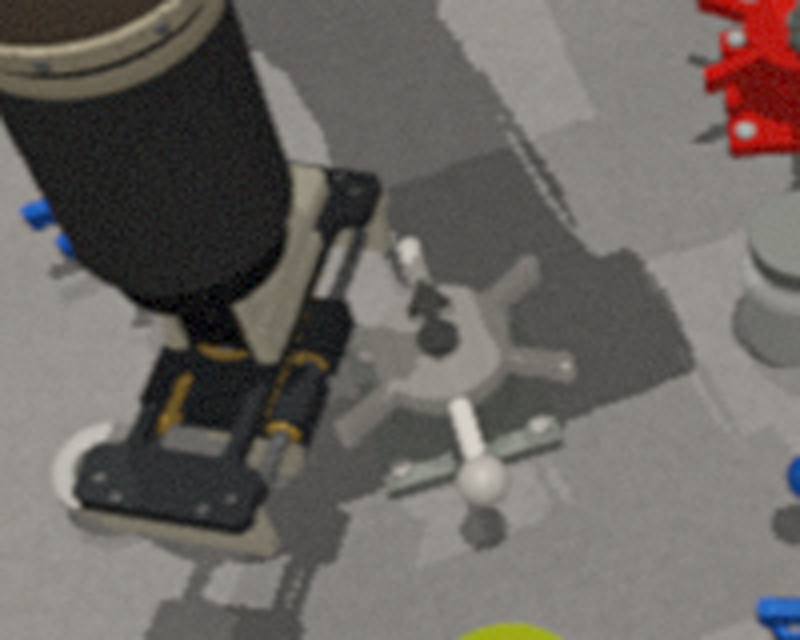

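View pics/wrist3.png

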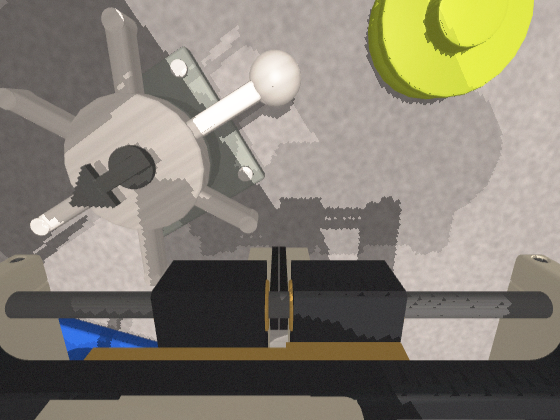

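```bash
python3 -m crank '[{"linear":[-0.03,0,-0.16],"rot":[0,0.1,0],"hand":0},{"linear":[0.05,0.08,0],"rot":[0,0,0],"hand":0},{"linear":[0.05,0.08,0],"rot":[0,0,0],"hand":0}]'; python3 st.py;python3 -m crank '[{"linear":[0.05,0.08,0],"rot":[0,0,0],"hand":0},{"linear":[0.05,0.08,0],"rot":[0,0,0],"hand":0}]'; python3 st.py
```

```text
clock: 6.2
tool_pos: [0.5408, -0.1616, 0.0517]
orientation: [99.2, 89.5, -23.6]
force: [0.2, -10.6, -0.2]
opening: 0.0004
t 6.2 tcp [ 0.5408 -0.1616  0.0517] rel hub mm [ 39.8 -77.6] F [  0.2 -10.6  -0.2] open 0.0004116295856680291 j [  3.  20. -26.   0. -43. 144.]
xaxis [ 0.009 -0.004 -1.   ] yaw y -32.7
clock: 6.45
tool_pos: [0.5479, -0.1531, 0.0524]
orientation: [89.8, 89.3, -32.9]
force: [0.8, -7.2, -4.9]
opening: 0.0004
t 6.45 tcp [ 0.5479 -0.1531  0.0524] rel hub mm [ 46.9 -69.1] F [ 0.8 -7.2 -4.9] open 0.0004182445024268274 j [  4.  20. -26.   1. -43. 143.]
xaxis [ 0.01  -0.006 -1.   ] yaw y -32.7
```

```bash
python3 st.py; python3 - <<'E'
from h import *
s=snap('scene','scene4');cv2.imwrite('pics/s4c.png',cv2.resize(s['image'][120:280,100:300,::-1],None,fx=4,fy=4,interpolation=2))
s=snap('wrist','wrist4')
E
```

```text
t 6.45 tcp [ 0.5479 -0.1531  0.0524] rel hub mm [ 46.9 -69.1] F [ 0.8 -7.2 -4.9] open 0.0004182445024268274 j [  4.  20. -26.   1. -43. 143.]
xaxis [ 0.01  -0.006 -1.   ] yaw y -32.7
```

View pics/s4c.png

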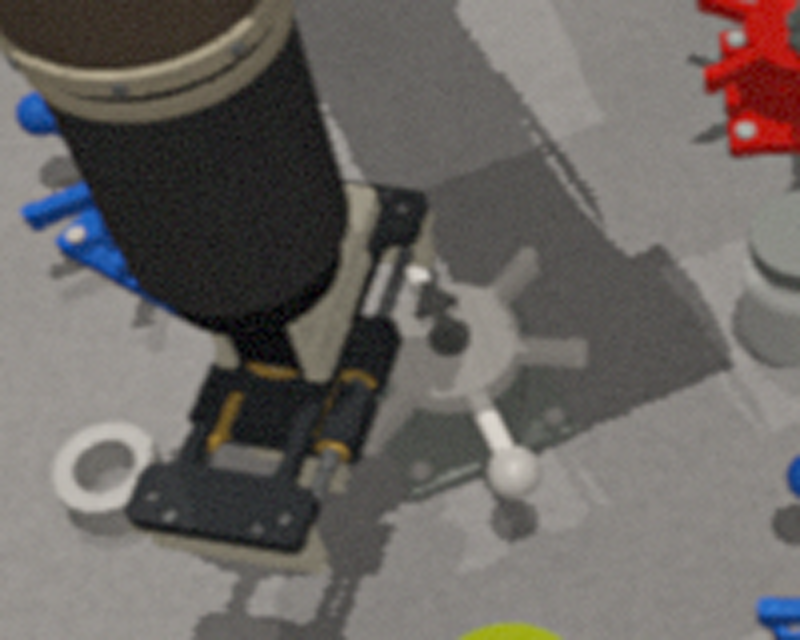

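View pics/wrist4.png

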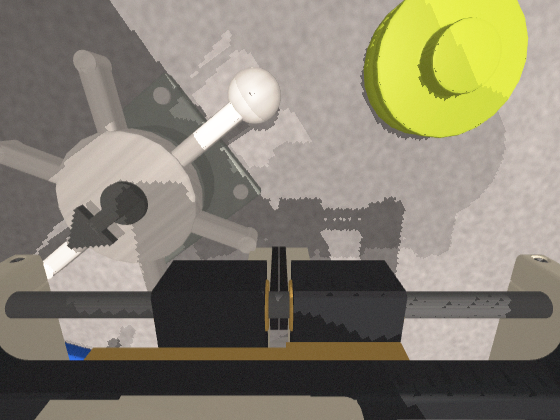

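```bash
python3 -m crank '[{"linear":[0,0,0],"rot":[0,0,0],"hand":0}]';python3 -m crank '[{"linear":[-0.1,-0.15,0],"rot":[0,0,0],"hand":0},{"linear":[-0.1,-0.15,0],"rot":[0,0,0],"hand":0},{"linear":[0,0,0],"rot":[0,0,0],"hand":0}]'; python3 st.py; python3 - <<'E'
from h import *
s=snap('scene','scene5');cv2.imwrite('pics/s5c.png',cv2.resize(s['image'][120:280,100:300,::-1],None,fx=4,fy=4,interpolation=2))
s=snap('wrist','wrist5');s=snap('top','top5')
E
```

```text
clock: 6.68
tool_pos: [0.5484, -0.153, 0.0526]
orientation: [88.1, 89.3, -34.6]
force: [0.5, -3.4, -2.5]
opening: 0.0003
clock: 7.05
tool_pos: [0.5358, -0.1716, 0.053]
orientation: [91.8, 89.3, -30.8]
force: [0.2, 1.1, -0.3]
opening: 0.0002
t 7.05 tcp [ 0.5358 -0.1716  0.053 ] rel hub mm [ 34.8 -87.6] F [ 0.2  1.1 -0.3] open 0.00022819794398558683 j [  2.  20. -27.   1. -43. 145.]
xaxis [ 0.01  -0.006 -1.   ] yaw y -32.6
```

View pics/s5c.png

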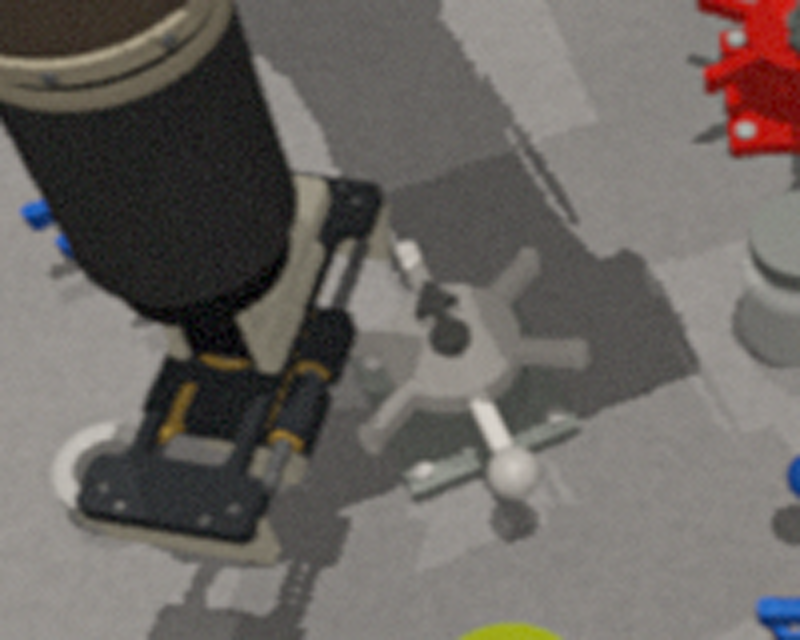

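View pics/wrist5.png

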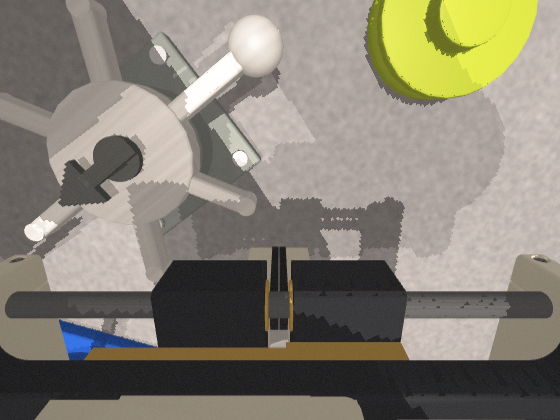

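View pics/top5.png

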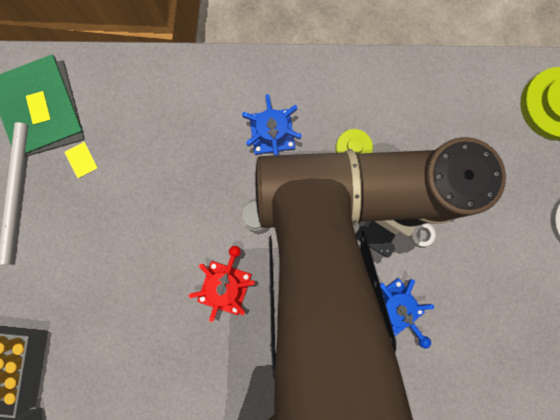

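```bash
cat >> h.py <<'E'
def wworld(s,u,v,z=None):
    from scipy.spatial.transform import Rotation as R
    o=monitor.get_obs();T=np.eye(4);T[:3,:3]=R.from_euler('xyz',o['orientation'],degrees=True).as_matrix();T[:3,3]=o['tool_pos']
    s=dict(s);s['camera_from_world']=np.linalg.inv(T@s['hand_eye']);return world(s,u,v,z)
E
python3 - <<'E'
from h import *
s=dict(np.load('pics/wrist5.npz'))
im=s['image'][0:260,0:300,::-1];cv2.imwrite('pics/w5c.png',cv2.resize(im,None,fx=2.6,fy=2.3,interpolation=2))
for n,u,v,z in[('post',118,158,.071),('arrowtip',65,194,.069),('ball',255,45,.054),('foot',165,35,.012),('foot2',259,160,.012),('bolt',160,53,.014),('bolt2',239,158,.014),('pulley',455,10,.042)]: print(n,wworld(s,u,v,z).round(4),wworld(s,u,v).round(4))
a=dict(np.load('pics/scene0.npz'));b=dict(np.load('pics/scene5.npz'))
for n,s,u,v in [('post0',a,209.5,204.5),('post5',b,212.5,203.5),('ball0',a,220.5,240),('ball5',b,228.3,237.6)]:print(n,world(s,u,v,.071 if 'po' in n else .054).round(4))
E
```

```text
post [ 0.509  -0.0784  0.071 ] [ 0.5085 -0.0783  0.0701]
arrowtip [ 0.4748 -0.0774  0.069 ] [ 0.4751 -0.0775  0.0694]
ball [ 0.5889 -0.0706  0.054 ] [ 0.5883 -0.0727  0.0654]
foot [ 0.5498 -0.0304  0.012 ] [ 0.5493 -0.0294  0.009 ]
foot2 [ 0.5552 -0.1205  0.012 ] [ 0.5552 -0.1205  0.0118]
bolt [ 0.5416 -0.0368  0.014 ] [ 0.5418 -0.0371  0.0149]
bolt2 [ 0.5453 -0.1122  0.014 ] [ 0.5455 -0.1121  0.015 ]
pulley [ 0.6803 -0.1082  0.042 ] [ 0.6808 -0.1082  0.0411]
post0 [ 0.5094 -0.0804  0.071 ]
post5 [ 0.5093 -0.074   0.071 ]
ball0 [ 0.5874 -0.0837  0.054 ]
ball5 [ 0.5881 -0.0677  0.054 ]
```

View pics/w5c.png

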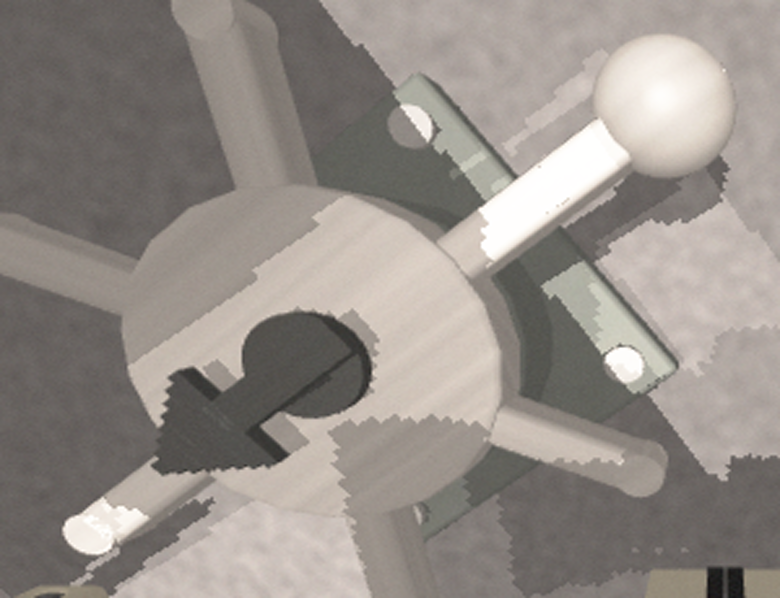

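```bash
cat > plan.py <<'E'
import sys
from st import *
H=np.array([float(x) for x in sys.argv[1].split(',')])
th,d,z,n=[float(x) for x in sys.argv[2:6]]; r=float(sys.argv[6]) if len(sys.argv)>6 else 76; tilt=5
rel=(t[:2]-H)*1000
yaw=np.degrees(np.arctan2(M[1,1],M[0,1]))
def C(a):
    a=np.radians(a);return r*np.array([np.cos(a),np.sin(a)])-d*np.array([-np.sin(a),np.cos(a)])
a0=yaw-tilt; u=np.array([np.cos(np.radians(a0)),np.sin(np.radians(a0))]);nn=np.array([-u[1],u[0]])
print('rel',rel.round(1),'yaw',yaw.round(1),'finger at th',a0.round(1),'r',(rel@u).round(1),'d',-(rel@nn).round(1))
n=int(n);p=rel;
for i in range(1,n+1):
    ti=a0+(th-a0)*i/n; q=C(ti); 
    print(i,((q-p)/60).round(3),'rotz',((th-a0)/n/5).round(2)); p=q
print('dz',((z-t[2])*1000/60).round(3),'level rot x,y',(-np.degrees(M[1,0])/5).round(2),(np.degrees(M[0,0])/5).round(2))
E
python3 plan.py .507,-.0775 -55 20 .047 4
```

```text
t 7.2 tcp [ 0.5365 -0.171   0.053 ] rel hub mm [ 35.5 -87. ] F [ 0.1 -0.6  0.2] open 0.000443911760604615 j [  3.  20. -27.   1. -43. 144.]
xaxis [ 0.011 -0.006 -1.   ] yaw y -32.6
rel [ 29.5 -93.5] yaw -32.6 finger at th -37.6 r 80.4 d 56.1
1 [0.228 0.464] rotz -0.87
2 [-0.085 -0.051] rotz -0.87
3 [-0.089 -0.045] rotz -0.87
4 [-0.092 -0.038] rotz -0.87
dz -0.101 level rot x,y 0.07 0.12
```

```bash
python3 -m crank '[{"linear":[0,-0.1,0],"rot":[0,0,-0.9],"hand":0},{"linear":[0,0,-0.05],"rot":[0,0,-0.9],"hand":0},{"linear":[0,0,-0.05],"rot":[0.07,0.12,-0.9],"hand":0},{"linear":[0,0,0],"rot":[0,0,-0.8],"hand":0},{"linear":[0,0,0],"rot":[0,0,0],"hand":0}]'; python3 plan.py .507,-.0775 -55 20 .047 1;  python3 - <<'E'
from h import *
s=snap('wrist','wrist6')
im=s['image'][0:260,0:340,::-1];cv2.imwrite('pics/w6c.png',cv2.resize(im,None,fx=2.3,fy=2.3,interpolation=2))
E
```

```text
clock: 7.82
tool_pos: [0.5375, -0.1763, 0.0471]
orientation: [27.5, 89.9, -113.1]
force: [-0.0, 0.4, 0.9]
opening: 0.0005
t 7.825 tcp [ 0.5375 -0.1763  0.0471] rel hub mm [ 36.5 -92.3] F [-0.   0.4  0.9] open 0.000450136875094728 j [  2.  21. -26.   0. -43. 128.]
xaxis [-0.001 -0.002 -1.   ] yaw y -50.6
rel [ 30.5 -98.8] yaw -50.6 finger at th -55.6 r 98.7 d 30.7
1 [-0.055  0.418] rotz 0.11
dz -0.002 level rot x,y 0.02 -0.01
```

View pics/w6c.png

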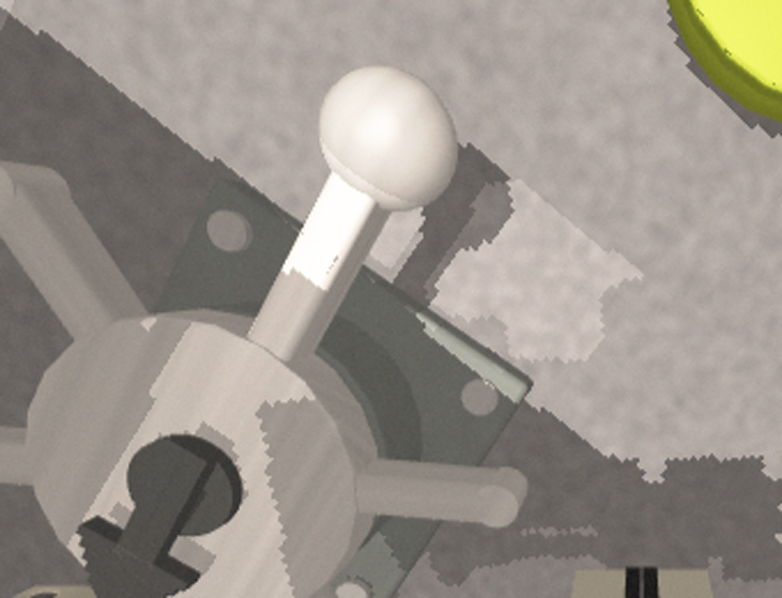

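```bash
python3 - <<'E'
from h import *
s=dict(np.load('pics/wrist6.npz'))
for n,u,v,z in[('post',185,485,.071),('ball',388,138,.054),('tip',500,505,.061),('bolt',230,230,.014),('bolt2',480,397,.014)]: print(n,wworld(s,u/2.3,v/2.3,z).round(4),wworld(s,u/2.3,v/2.3).round(4))
E
```

```text
post [ 0.5098 -0.0803  0.071 ] [ 0.509  -0.0799  0.07  ]
ball [ 0.5883 -0.0713  0.054 ] [ 0.5895 -0.0752  0.0656]
tip [ 0.5427 -0.133   0.061 ] [ 0.5422 -0.1331  0.0598]
bolt [ 0.54   -0.0378  0.014 ] [ 0.5402 -0.038   0.0145]
bolt2 [ 0.5453 -0.1132  0.014 ] [ 0.5456 -0.1133  0.0151]
```

```bash
python3 plan.py .505,-.077 -57 20 .047 1; python3 -m crank '[{"linear":[-0.04,0.2,0],"rot":[0,0,-0.1],"hand":0},{"linear":[-0.04,0.2,0],"rot":[0,0,-0.1],"hand":0},{"linear":[0,0,0],"rot":[0,0,0],"hand":0}]'; python3 plan.py .505,-.077 -45 15 .047 5
```

```text
t 7.875 tcp [ 0.5375 -0.1763  0.0471] rel hub mm [ 36.5 -92.3] F [0.3 0.3 0.1] open 0.00043067852868948855 j [  2.  21. -26.   0. -43. 128.]
xaxis [-0.001 -0.002 -1.   ] yaw y -50.5
rel [ 32.5 -99.3] yaw -50.5 finger at th -55.5 r 100.2 d 29.5
1 [-0.131  0.411] rotz -0.3
dz -0.002 level rot x,y 0.02 -0.01
clock: 8.25
tool_pos: [0.5323, -0.1502, 0.0472]
orientation: [29.9, 89.9, -111.6]
force: [-0.4, 0.3, 0.7]
opening: 0.0002
t 8.25 tcp [ 0.5323 -0.1502  0.0472] rel hub mm [ 31.3 -66.2] F [-0.4  0.3  0.7] open 0.00019747714695254493 j [  5.  20. -27.   0. -43. 124.]
xaxis [-0.001 -0.002 -1.   ] yaw y -51.4
rel [ 27.3 -73.2] yaw -51.4 finger at th -56.4 r 76.1 d 17.8
1 [0.085 0.047] rotz 0.46
2 [0.046 0.022] rotz 0.46
3 [0.045 0.024] rotz 0.46
4 [0.044 0.026] rotz 0.46
5 [0.043 0.028] rotz 0.46
dz -0.003 level rot x,y 0.02 -0.01
```

Positioned alongside the tooth with no contact; push on an arc, gently.

```bash
python3 -m crank '[{"linear":[0.045,0.025,0],"rot":[0,0,0.3],"hand":0},{"linear":[0.045,0.025,0],"rot":[0,0,0.45],"hand":0},{"linear":[0.045,0.025,0],"rot":[0,0,0.45],"hand":0}]'; python3 plan.py .505,-.077 -45 15 .047 3;python3 -m crank '[{"linear":[0.045,0.025,0],"rot":[0,0,0.45],"hand":0},{"linear":[0.045,0.025,0],"rot":[0,0,0.45],"hand":0}]'; python3 plan.py .505,-.077 -35 15 .047 5
```

```text
clock: 8.62
tool_pos: [0.539, -0.1468, 0.0472]
orientation: [-1.2, 89.7, -136.2]
force: [-2.2, -2.6, 1.8]
opening: 0.0008
t 8.625 tcp [ 0.539  -0.1468  0.0472] rel hub mm [ 38.  -62.8] F [-2.2 -2.6  1.8] open 0.0007735779740353486 j [  5.  20. -27.   0. -43. 130.]
xaxis [-0.004 -0.004 -1.   ] yaw y -45.0
rel [ 34.  -69.8] yaw -45.0 finger at th -50.0 r 75.3 d 18.8
1 [0.089 0.051] rotz 0.33
2 [0.032 0.019] rotz 0.33
3 [0.031 0.02 ] rotz 0.33
dz -0.004 level rot x,y 0.04 -0.05
clock: 8.88
tool_pos: [0.5433, -0.1448, 0.0471]
orientation: [-11.5, 89.5, -141.7]
force: [-3.2, -1.3, 0.9]
opening: 0.0
t 8.875 tcp [ 0.5433 -0.1448  0.0471] rel hub mm [ 42.3 -60.8] F [-3.2 -1.3  0.9] open 2.9229455292341562e-05 j [  5.  21. -26.   0. -44. 134.]
xaxis [-0.007 -0.005 -1.   ] yaw y -40.2
rel [ 38.3 -67.8] yaw -40.2 finger at th -45.2 r 75.1 d 20.5
1 [0.114 0.081] rotz 0.41
2 [0.037 0.028] rotz 0.41
3 [0.036 0.029] rotz 0.41
4 [0.035 0.03 ] rotz 0.41
5 [0.034 0.031] rotz 0.41
dz -0.001 level rot x,y 0.06 -0.08
```

```bash
python3 -m crank '[{"linear":[0.05,0.035,0],"rot":[0,0,0.1],"hand":0},{"linear":[0.05,0.035,0],"rot":[0,0,0.2],"hand":0},{"linear":[0.04,0.03,0],"rot":[0,0,0.3],"hand":0}]'; python3 plan.py .505,-.077 -35 16 .047 5;  python3 - <<'E'
from h import *
s=snap('wrist','wrist7')
im=s['image'][0:260,0:340,::-1];cv2.imwrite('pics/w7c.png',cv2.resize(im,None,fx=2.3,fy=2.3,interpolation=2))
E
```

```text
clock: 9.25
tool_pos: [0.5512, -0.139, 0.0468]
orientation: [-17.7, 89.4, -144.8]
force: [-0.8, -0.8, -0.1]
opening: 0.0
t 9.25 tcp [ 0.5512 -0.139   0.0468] rel hub mm [ 50.2 -55. ] F [-0.8 -0.8 -0.1] open 2.431772669556309e-05 j [  6.  21. -25.   0. -44. 137.]
xaxis [-0.008 -0.006 -1.   ] yaw y -37.0
rel [ 46.2 -62. ] yaw -37.0 finger at th -42.0 r 75.9 d 15.1
1 [0.017 0.007] rotz 0.28
2 [0.025 0.02 ] rotz 0.28
3 [0.025 0.02 ] rotz 0.28
4 [0.024 0.021] rotz 0.28
5 [0.024 0.021] rotz 0.28
dz 0.004 level rot x,y 0.07 -0.1
```

View pics/w7c.png

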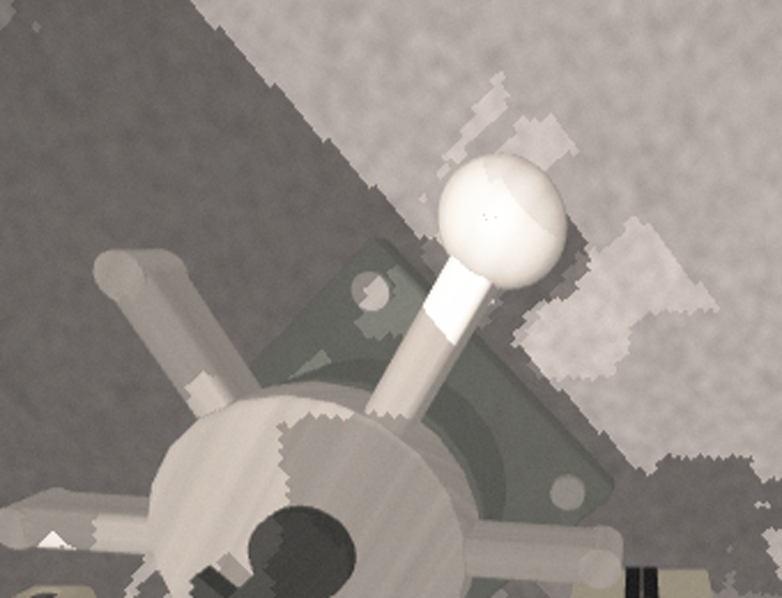

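```bash
cat > wm.py <<'E'
from h import *
import sys
# name: file scale then u,v list order bolt,bolt2,ball
def foot(f,b,b2,ball,sc=2.3):
    s=dict(np.load(f'pics/{f}.npz'))
    P=[wworld(s,x[0]/sc,x[1]/sc,z) for x,z in((b,.014),(b2,.014),(ball,.054))]
    v=P[1]-P[0];yaw=np.degrees(np.arctan2(v[1],v[0]))+90
    m=(P[0]+P[1])/2;a=np.radians(yaw);H=m[:2]-.0378*np.array([np.cos(a),np.sin(a)])
    d=P[2][:2]-H
    print('bolts',P[0].round(4),P[1].round(4),'yaw',yaw.round(1),'H',H.round(4),'ball',np.degrees(np.arctan2(d[1],d[0])).round(1),np.hypot(*d).round(4))
E
python3 -c "
from wm import *
foot('wrist7',(370,290),(567,492),(503,220))"
```

```text
bolts [ 0.5399 -0.0367  0.014 ] [ 0.5458 -0.1123  0.014 ] yaw 4.5 H [ 0.5052 -0.0775] ball 18.9 0.0841
```

```bash
python3 -m crank '[{"linear":[0.035,0.035,0],"rot":[0,0,0.45],"hand":0},{"linear":[0.035,0.035,0],"rot":[0,0,0.45],"hand":0},{"linear":[0.03,0.035,0],"rot":[0,0,0.45],"hand":0},{"linear":[0.03,0.035,0],"rot":[0,0,0.4],"hand":0}]'; python3 plan.py .505,-.0775 -25 16 .047 5;python3 -m crank '[{"linear":[0.03,0.04,0],"rot":[0.05,-0.05,0.4],"hand":0},{"linear":[0.03,0.04,0],"rot":[0,0,0.4],"hand":0}]'; python3 plan.py .505,-.0775 -25 16 .047 3;  python3 - <<'E'
from h import *
s=snap('wrist','wrist8')
im=s['image'][0:260,0:340,::-1];cv2.imwrite('pics/w8c.png',cv2.resize(im,None,fx=2.3,fy=2.3,interpolation=2))
E
```

```text
clock: 9.8
tool_pos: [0.561, -0.13, 0.0469]
orientation: [-8.0, 89.5, -125.8]
force: [-0.2, -1.0, -0.8]
opening: -0.0001
t 9.8 tcp [ 0.561  -0.13    0.0469] rel hub mm [ 60. -46.] F [-0.2 -1.  -0.8] open -5.077096080767865e-05 j [  7.  22. -25.   1. -44. 145.]
xaxis [-0.005 -0.007 -1.   ] yaw y -27.7
rel [ 56.  -52.5] yaw -27.7 finger at th -32.7 r 75.5 d 13.9
1 [ 0.013 -0.009] rotz 0.31
2 [0.024 0.026] rotz 0.31
3 [0.023 0.026] rotz 0.31
4 [0.022 0.027] rotz 0.31
5 [0.021 0.028] rotz 0.31
dz 0.002 level rot x,y 0.08 -0.06
clock: 10.05
tool_pos: [0.5652, -0.1246, 0.047]
orientation: [31.9, 89.9, -81.5]
force: [-0.4, -0.9, -1.2]
opening: 0.0004
t 10.05 tcp [ 0.5652 -0.1246  0.047 ] rel hub mm [ 64.2 -40.6] F [-0.4 -0.9 -1.2] open 0.00038074239995074927 j [  7.  22. -24.   0. -44. 149.]
xaxis [ 0.    -0.003 -1.   ] yaw y -23.5
rel [ 60.2 -47.1] yaw -23.5 finger at th -28.5 r 75.4 d 12.7
1 [-0.001 -0.033] rotz 0.23
2 [0.016 0.02 ] rotz 0.23
3 [0.016 0.021] rotz 0.23
dz 0.0 level rot x,y 0.03 0.0
```

View pics/w8c.png

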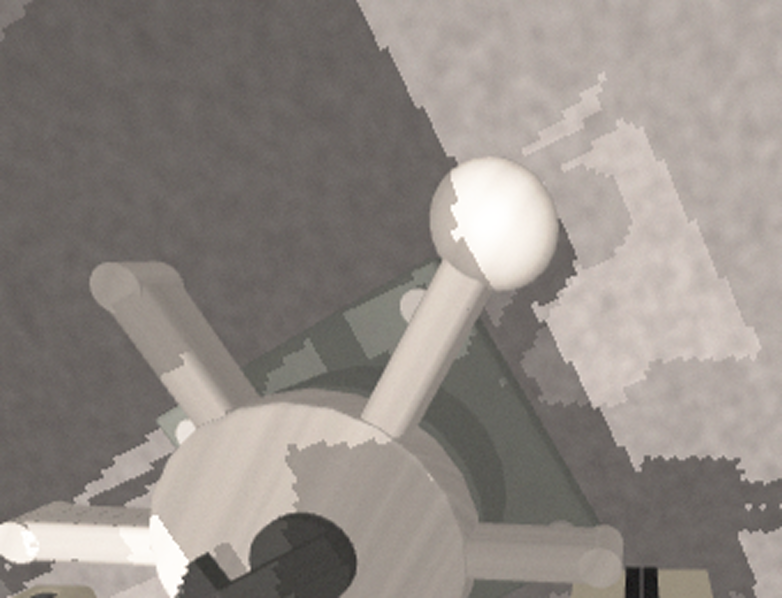

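```bash
python3 -c "
from h import *
s=dict(np.load('pics/wrist8.npz'))
b=wworld(s,494/2.3,223/2.3,.054);print(b,np.degrees(np.arctan2(b[1]+.0775,b[0]-.505)), wworld(s,413/2.3,305/2.3,.014))"
python3 -m crank '[{"linear":[0.025,0.04,0],"rot":[0,0,0.35],"hand":0},{"linear":[0.025,0.04,0],"rot":[0,0,0.3],"hand":0}]'; python3 plan.py .505,-.0775 -25 16 .047 3;  python3 - <<'E'
from h import *
s=snap('wrist','wrist9')
im=s['image'][0:260,0:340,::-1];cv2.imwrite('pics/w9c.png',cv2.resize(im,None,fx=2.3,fy=2.3,interpolation=2))
E
```

```text
[ 0.57458673 -0.03037521  0.054     ] 34.10623043610218 [ 0.53860139 -0.03575983  0.014     ]
clock: 10.35
tool_pos: [0.5689, -0.1191, 0.0471]
orientation: [42.1, 89.8, -67.8]
force: [0.0, 0.2, -0.7]
opening: 0.0004
t 10.35 tcp [ 0.5689 -0.1191  0.0471] rel hub mm [ 67.9 -35.1] F [ 0.   0.2 -0.7] open 0.0003868595609172219 j [  8.  22. -24.   0. -44. 152.]
xaxis [ 0.001 -0.003 -1.   ] yaw y -19.9
rel [ 63.9 -41.6] yaw -19.9 finger at th -24.9 r 75.5 d 10.8
1 [-0.03  -0.083] rotz -0.01
2 [-0.    -0.001] rotz -0.01
3 [-0.    -0.001] rotz -0.01
dz -0.001 level rot x,y 0.03 0.01
```

View pics/w9c.png

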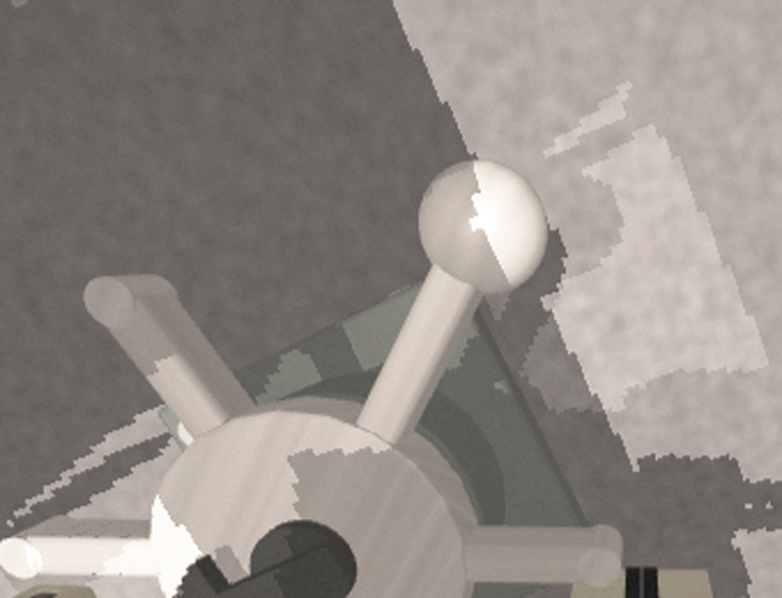

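```bash
python3 -m crank '[{"linear":[0.01,0.01,0],"rot":[0,0,0],"hand":0},{"linear":[0,0,0],"rot":[0,0,0],"hand":0}]'; python3 plan.py .505,-.0775 -25 16 .047 3;  python3 - <<'E'
from h import *
s=snap('wrist','wrist10')
im=s['image'][0:260,0:340,::-1];cv2.imwrite('pics/w10c.png',cv2.resize(im,None,fx=2.3,fy=2.3,interpolation=2))
E
```

```text
clock: 10.65
tool_pos: [0.57, -0.118, 0.0472]
orientation: [49.3, 89.8, -60.5]
force: [-0.1, 0.2, -0.8]
opening: 0.0003
t 10.65 tcp [ 0.57   -0.118   0.0472] rel hub mm [ 69. -34.] F [-0.1  0.2 -0.8] open 0.00032229536526762984 j [  8.  22. -24.   0. -44. 152.]
xaxis [ 0.001 -0.002 -1.   ] yaw y -19.8
rel [ 65.  -40.5] yaw -19.8 finger at th -24.8 r 76.0 d 9.5
1 [-0.046 -0.1  ] rotz -0.01
2 [-0.001 -0.001] rotz -0.01
3 [-0.001 -0.001] rotz -0.01
dz -0.003 level rot x,y 0.03 0.02
```

View pics/w10c.png

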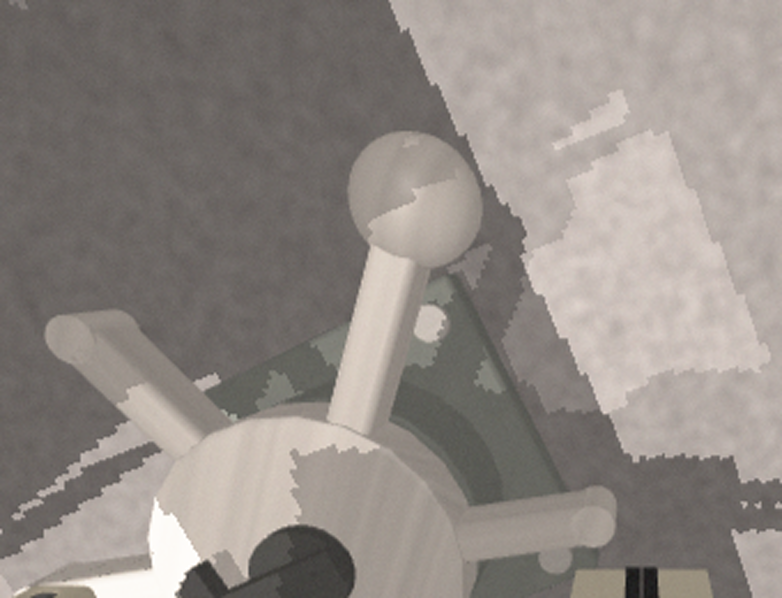

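```bash
python3 -m crank '[{"linear":[0,0,0.3],"rot":[0,0,0],"hand":0},{"linear":[0,0,0.4],"rot":[0,0,0],"hand":0},{"linear":[0,0,0.3],"rot":[0,0,0],"hand":0},{"linear":[0,0,0],"rot":[0,0,-0.5],"hand":0},{"linear":[0,0,0],"rot":[0,0,-0.5],"hand":0}]';  python3 - <<'E'
from h import *
s=snap('wrist','wrist11')
E
```

```text
clock: 11.32
tool_pos: [0.5692, -0.1184, 0.1089]
orientation: [33.4, 89.9, -81.7]
force: [0.6, -0.3, 0.1]
opening: 0.0002
```

View pics/wrist11.png

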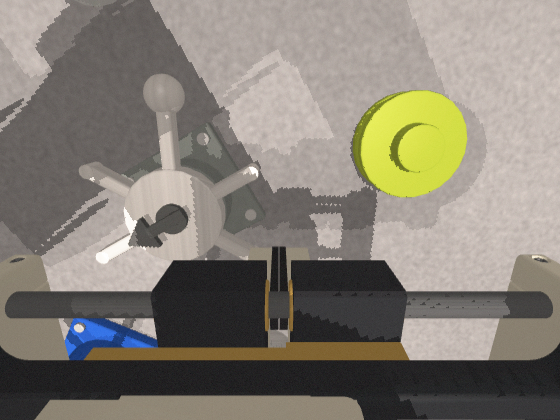

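```bash
python3 -c "
from wm import *
foot('wrist11',(203,138),(251,215),(163,93),1)"; python3 plan.py .505,-.0775 -57 22 .12 8 76
```

```text
bolts [ 0.5405 -0.0367  0.014 ] [ 0.5459 -0.1133  0.014 ] yaw 4.0 H [ 0.5055 -0.0776] ball 64.9 0.0846
t 11.375 tcp [ 0.5693 -0.1185  0.109 ] rel hub mm [ 68.3 -34.5] F [ 0.4 -0.4  0.6] open 0.000511896281565063 j [  8.  18. -20.   0. -52. 147.]
xaxis [ 0.001 -0.002 -1.   ] yaw y -25.2
rel [ 64.3 -41. ] yaw -25.2 finger at th -30.2 r 76.2 d 3.1
1 [-0.218 -0.322] rotz -0.67
2 [-0.06  -0.048] rotz -0.67
3 [-0.063 -0.045] rotz -0.67
4 [-0.066 -0.041] rotz -0.67
5 [-0.068 -0.037] rotz -0.67
6 [-0.07  -0.033] rotz -0.67
7 [-0.072 -0.029] rotz -0.67
8 [-0.073 -0.025] rotz -0.67
dz 0.183 level rot x,y 0.03 0.01
```

```bash
python3 -m crank '[{"linear":[-0.12,-0.1,0],"rot":[0,0,-0.9],"hand":0},{"linear":[-0.12,-0.1,0],"rot":[0,0,-0.9],"hand":0},{"linear":[-0.12,-0.1,0],"rot":[0,0,-0.9],"hand":0},{"linear":[-0.12,-0.1,0],"rot":[0,0,-0.9],"hand":0},{"linear":[-0.12,-0.1,0],"rot":[0,0,-0.9],"hand":0},{"linear":[-0.11,-0.1,0],"rot":[0,0,-0.7],"hand":0},{"linear":[0,0,0],"rot":[0,0,0],"hand":0}]'; python3 plan.py .505,-.0775 -56 22 .047 1
```

```text
clock: 12.25
tool_pos: [0.5248, -0.1557, 0.1086]
orientation: [22.6, 89.9, -119.2]
force: [0.3, -0.1, 0.2]
opening: 0.0004
t 12.25 tcp [ 0.5248 -0.1557  0.1086] rel hub mm [ 23.8 -71.7] F [ 0.3 -0.1  0.2] open 0.00039322552861793217 j [  4.  15. -25.   0. -51. 124.]
xaxis [-0.001 -0.002 -1.   ] yaw y -51.8
rel [ 19.8 -78.2] yaw -51.8 finger at th -56.8 r 76.3 d 26.4
1 [0.075 0.049] rotz 0.15
dz -1.027 level rot x,y 0.03 -0.01
```

```bash
python3 -m crank '[{"linear":[0,0,-0.35],"rot":[0,0,0],"hand":0},{"linear":[0,0,-0.35],"rot":[0,0,0],"hand":0},{"linear":[0,0,-0.33],"rot":[0,0,0],"hand":0},{"linear":[0,0,0],"rot":[0,0,0],"hand":0}]'; python3 plan.py .505,-.0775 -56 18 .047 1
```

```text
clock: 12.75
tool_pos: [0.5264, -0.1553, 0.0459]
orientation: [75.3, 89.9, -66.0]
force: [0.3, -0.2, 0.9]
opening: 0.0002
t 12.75 tcp [ 0.5264 -0.1553  0.0459] rel hub mm [ 25.4 -71.3] F [ 0.3 -0.2  0.9] open 0.00016306444963747524 j [  4.  19. -28.   0. -42. 124.]
xaxis [ 0.001 -0.002 -1.   ] yaw y -51.3
rel [ 21.4 -77.8] yaw -51.3 finger at th -56.3 r 76.6 d 25.3
1 [0.103 0.079] rotz 0.06
dz 0.018 level rot x,y 0.03 0.01
```

```bash
python3 -m crank '[{"linear":[0.1,0.08,0],"rot":[0,0,0],"hand":0},{"linear":[0.045,0.025,0],"rot":[0,0,0.3],"hand":0},{"linear":[0.045,0.025,0],"rot":[0,0,0.3],"hand":0},{"linear":[0.045,0.03,0],"rot":[0,0,0.3],"hand":0}]'; python3 plan.py .505,-.0775 -45 15 .047 1; python3 -m crank '[{"linear":[0.045,0.03,0],"rot":[0,0,0.35],"hand":0},{"linear":[0.045,0.03,0],"rot":[0,0,0.35],"hand":0},{"linear":[0.04,0.03,0],"rot":[0,0,0.35],"hand":0}]'; python3 plan.py .505,-.0775 -35 15 .047 3
```

```text
clock: 13.25
tool_pos: [0.5405, -0.146, 0.0473]
orientation: [35.4, 89.8, -101.0]
force: [-1.8, -5.3, -2.7]
opening: 0.0003
t 13.25 tcp [ 0.5405 -0.146   0.0473] rel hub mm [ 39.5 -62. ] F [-1.8 -5.3 -2.7] open 0.00034634103038867385 j [  5.  20. -27.   0. -43. 128.]
xaxis [-0.001 -0.004 -1.   ] yaw y -46.4
rel [ 35.5 -68.5] yaw -46.4 finger at th -51.4 r 75.7 d 15.0
1 [0.128 0.07 ] rotz 1.28
dz -0.006 level rot x,y 0.04 -0.01
clock: 13.62
tool_pos: [0.5466, -0.1419, 0.0474]
orientation: [2.7, 89.6, -128.1]
force: [-1.6, -5.1, -2.8]
opening: 0.0004
t 13.625 tcp [ 0.5466 -0.1419  0.0474] rel hub mm [ 45.6 -57.9] F [-1.6 -5.1 -2.8] open 0.00043243992833677205 j [  5.  21. -26.   0. -44. 133.]
xaxis [-0.004 -0.005 -1.   ] yaw y -40.8
rel [ 41.6 -64.4] yaw -40.8 finger at th -45.8 r 75.1 d 15.1
1 [0.078 0.037] rotz 0.72
2 [0.063 0.05 ] rotz 0.72
3 [0.06  0.054] rotz 0.72
dz -0.007 level rot x,y 0.06 -0.05
```

```bash
python3 - <<'E'
from h import *
s=snap('wrist','wrist12')
im=s['image'][0:260,0:340,::-1];cv2.imwrite('pics/w12c.png',cv2.resize(im,None,fx=2.3,fy=2.3,interpolation=2))
E
```

```text
(no output)
```

View pics/w12c.png

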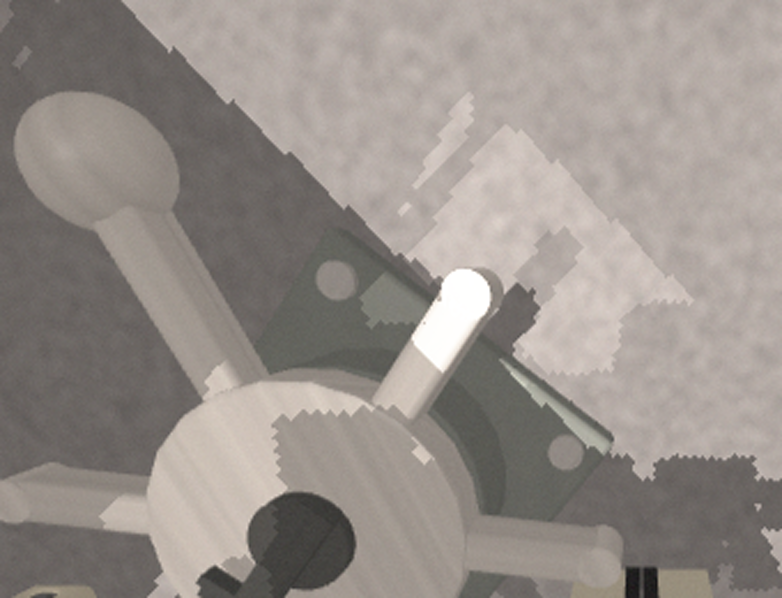

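```bash
python3 -c "
from wm import *
foot('wrist12',(336,280),(566,452),(97,160))"
```

```text
bolts [ 0.5368 -0.0313  0.014 ] [ 0.5508 -0.1059  0.014 ] yaw 10.6 H [ 0.5066 -0.0755] ball 72.4 0.0847
```

```bash
python3 -m crank '[{"linear":[-0.05,-0.045,0],"rot":[0,0,0],"hand":0},{"linear":[-0.06,-0.05,0],"rot":[0,0,0],"hand":0},{"linear":[0,0,0],"rot":[0,0,0],"hand":0}]'; python3 plan.py .5065,-.0755 -49 18 .049 1; python3 - <<'E'
from h import *
s=snap('wrist','wrist13')
im=s['image'][0:260,0:340,::-1];cv2.imwrite('pics/w13c.png',cv2.resize(im,None,fx=2.3,fy=2.3,interpolation=2))
E
```

```text
clock: 14.05
tool_pos: [0.5415, -0.1472, 0.0486]
orientation: [39.2, 89.7, -91.5]
force: [-1.0, 0.3, -0.9]
opening: 0.0006
t 14.05 tcp [ 0.5415 -0.1472  0.0486] rel hub mm [ 40.5 -63.2] F [-1.   0.3 -0.9] open 0.0005785858090084592 j [  5.  20. -26.   0. -43. 134.]
xaxis [-0.    -0.004 -1.   ] yaw y -40.7
rel [ 35.  -71.7] yaw -40.7 finger at th -45.7 r 75.7 d 25.1
1 [0.022 0.042] rotz -0.66
dz 0.007 level rot x,y 0.05 -0.0
```

View pics/w13c.png

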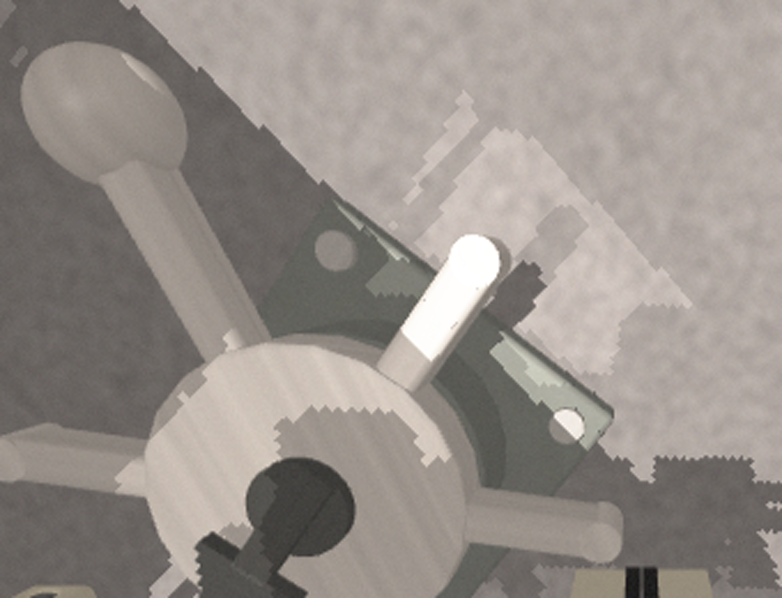

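```bash
python3 -c "
from wm import *
foot('wrist13',(338,250),(567,425),(105,112))"
```

```text
bolts [ 0.5375 -0.0316  0.014 ] [ 0.551  -0.1057  0.014 ] yaw 10.4 H [ 0.5071 -0.0755] ball 70.9 0.0848
```

```bash
python3 -m crank '[{"linear":[0.04,0.02,-0.01],"rot":[0.05,0,-0.5],"hand":0},{"linear":[0.03,0.02,-0.01],"rot":[0,0,0],"hand":0},{"linear":[0.024,0.013,-0.01],"rot":[0,0,0.1],"hand":0},{"linear":[0.024,0.013,-0.01],"rot":[0,0,0.2],"hand":0}]'; python3 plan.py .507,-.0755 -35 18 .047 10; python3 -m crank '[{"linear":[0.024,0.013,-0.01],"rot":[0,0,0.24],"hand":0},{"linear":[0.024,0.013,-0.01],"rot":[0,0,0.24],"hand":0}]'; python3 plan.py .507,-.0755 -35 16 .047 10
```

```text
clock: 14.6
tool_pos: [0.5486, -0.1434, 0.0468]
orientation: [7.3, 89.9, -124.2]
force: [-2.9, -3.6, 3.3]
opening: 0.0004
t 14.6 tcp [ 0.5486 -0.1434  0.0468] rel hub mm [ 47.6 -59.4] F [-2.9 -3.6  3.3] open 0.00035303435292271694 j [  5.  21. -26.   0. -44. 133.]
xaxis [-0.001 -0.001 -1.   ] yaw y -41.5
rel [ 41.6 -67.9] yaw -41.5 finger at th -46.5 r 77.9 d 16.6
1 [-0.016  0.02 ] rotz 0.23
2 [0.022 0.014] rotz 0.23
3 [0.022 0.014] rotz 0.23
4 [0.022 0.015] rotz 0.23
5 [0.021 0.015] rotz 0.23
6 [0.021 0.016] rotz 0.23
7 [0.021 0.016] rotz 0.23
8 [0.02  0.016] rotz 0.23
9 [0.02  0.017] rotz 0.23
10 [0.02  0.017] rotz 0.23
dz 0.004 level rot x,y 0.01 -0.01
clock: 14.85
tool_pos: [0.5502, -0.1427, 0.0455]
orientation: [-19.3, 89.8, -148.2]
force: [-3.3, -4.9, 4.5]
opening: 0.0002
t 14.85 tcp [ 0.5502 -0.1427  0.0455] rel hub mm [ 49.2 -58.7] F [-3.3 -4.9  4.5] open 0.00022620991256631264 j [  5.  21. -25.   0. -44. 136.]
xaxis [-0.003 -0.002 -1.   ] yaw y -38.9
rel [ 43.2 -67.2] yaw -38.9 finger at th -43.9 r 77.7 d 18.4
1 [0.024 0.061] rotz 0.18
2 [0.016 0.012] rotz 0.18
3 [0.016 0.012] rotz 0.18
4 [0.016 0.012] rotz 0.18
5 [0.016 0.012] rotz 0.18
6 [0.016 0.013] rotz 0.18
7 [0.015 0.013] rotz 0.18
8 [0.015 0.013] rotz 0.18
9 [0.015 0.013] rotz 0.18
10 [0.015 0.014] rotz 0.18
dz 0.024 level rot x,y 0.02 -0.04
```

```bash
python3 -m crank '[{"linear":[0,0,0],"rot":[0,0,0],"hand":0}]'; python3 - <<'E'
from h import *
s=snap('wrist','wrist14')
im=s['image'][0:260,0:340,::-1];cv2.imwrite('pics/w14c.png',cv2.resize(im,None,fx=2.3,fy=2.3,interpolation=2))
E
```

```text
clock: 14.98
tool_pos: [0.5501, -0.1428, 0.0454]
orientation: [-20.7, 89.8, -149.6]
force: [-1.4, -1.7, 1.5]
opening: 0.0005
```

View pics/w14c.png

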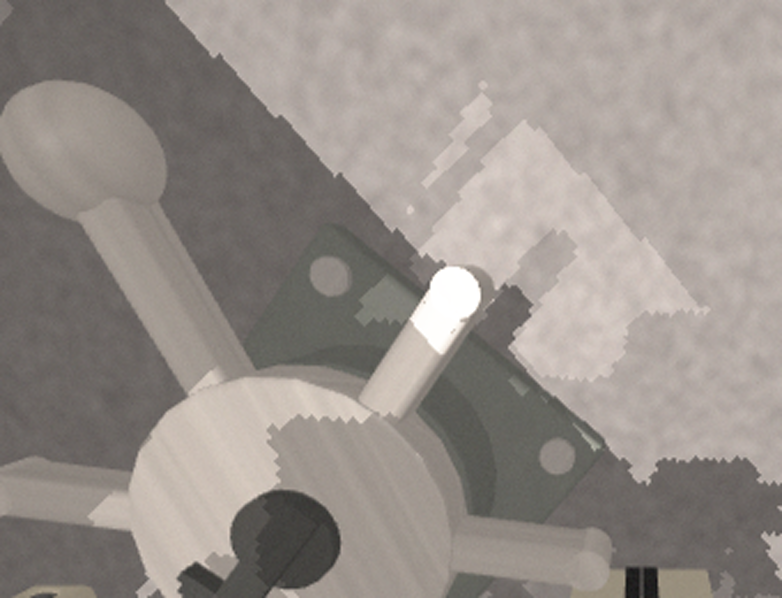

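```bash
python3 -c "
from wm import *
foot('wrist14',(330,276),(557,455),(82,150))"; python3 plan.py .507,-.0755 -45 16 .047 3; python3 -c "
import json
from plant import monitor;print(monitor.get_obs()['force'],monitor.get_obs()['clock'])"
```

```text
bolts [ 0.5367 -0.0313  0.014 ] [ 0.5509 -0.1055  0.014 ] yaw 10.8 H [ 0.5067 -0.0754] ball 73.4 0.0848
t 15.025 tcp [ 0.5501 -0.1427  0.0454] rel hub mm [ 49.1 -58.7] F [-1.3 -2.7 -0.3] open 0.00052641741542547 j [  5.  21. -25.   0. -44. 136.]
xaxis [-0.003 -0.002 -1.   ] yaw y -38.9
rel [ 43.1 -67.2] yaw -38.9 finger at th -43.9 r 77.7 d 18.6
1 [0.003 0.046] rotz -0.07
2 [-0.007 -0.005] rotz -0.07
3 [-0.007 -0.005] rotz -0.07
dz 0.026 level rot x,y 0.02 -0.04
[-1.28116559 -2.66528665 -0.25563202] 15.025
```

```bash
python3 -m crank '[{"linear":[0.018,0.018,-0.004],"rot":[0,0,0.1],"hand":0},{"linear":[0.018,0.018,-0.004],"rot":[0,0,0.15],"hand":0},{"linear":[0.018,0.016,-0.004],"rot":[0,0,0.2],"hand":0},{"linear":[0.018,0.016,-0.004],"rot":[0,0,0.2],"hand":0},{"linear":[0.018,0.016,-0.004],"rot":[0,0,0.2],"hand":0}]'; python3 plan.py .507,-.0755 -35 16 .047 5
```

```text
clock: 15.65
tool_pos: [0.5565, -0.1378, 0.0447]
orientation: [2.1, 89.8, -122.2]
force: [-2.4, -3.9, 3.8]
opening: 0.0006
t 15.65 tcp [ 0.5565 -0.1378  0.0447] rel hub mm [ 55.5 -53.8] F [-2.4 -3.9  3.8] open 0.0006334749350608549 j [  6.  22. -25.   0. -44. 140.]
xaxis [-0.002 -0.003 -1.   ] yaw y -34.3
rel [ 49.5 -62.3] yaw -34.3 finger at th -39.3 r 77.8 d 16.8
1 [0.    0.042] rotz 0.17
2 [0.015 0.013] rotz 0.17
3 [0.015 0.013] rotz 0.17
4 [0.015 0.013] rotz 0.17
5 [0.014 0.013] rotz 0.17
dz 0.038 level rot x,y 0.03 -0.02
```

```bash
python3 -m crank '[{"linear":[0.014,0.018,0],"rot":[0,0,0.2],"hand":0},{"linear":[0.014,0.018,0],"rot":[0,0,0.2],"hand":0},{"linear":[0.014,0.018,0],"rot":[0,0,0.2],"hand":0},{"linear":[0.014,0.018,0],"rot":[0,0,0.2],"hand":0}]'; python3 plan.py .507,-.0755 -30 16 .047 5;  python3 - <<'E'
from h import *
s=snap('wrist','wrist15')
im=s['image'][0:260,0:340,::-1];cv2.imwrite('pics/w15c.png',cv2.resize(im,None,fx=2.3,fy=2.3,interpolation=2))
E
```

```text
clock: 16.15
tool_pos: [0.5611, -0.1334, 0.0446]
orientation: [29.7, 89.8, -90.4]
force: [0.1, -4.7, 1.3]
opening: 0.0003
t 16.15 tcp [ 0.5611 -0.1334  0.0446] rel hub mm [ 60.1 -49.4] F [ 0.1 -4.7  1.3] open 0.00028501608149296913 j [  6.  22. -25.   0. -44. 144.]
xaxis [-0.    -0.003 -1.   ] yaw y -30.0
rel [ 54.1 -57.9] yaw -30.0 finger at th -35.0 r 77.6 d 16.4
1 [-0.002  0.036] rotz 0.2
2 [0.016 0.016] rotz 0.2
3 [0.016 0.016] rotz 0.2
4 [0.016 0.017] rotz 0.2
5 [0.015 0.017] rotz 0.2
dz 0.039 level rot x,y 0.04 -0.0
```

View pics/w15c.png

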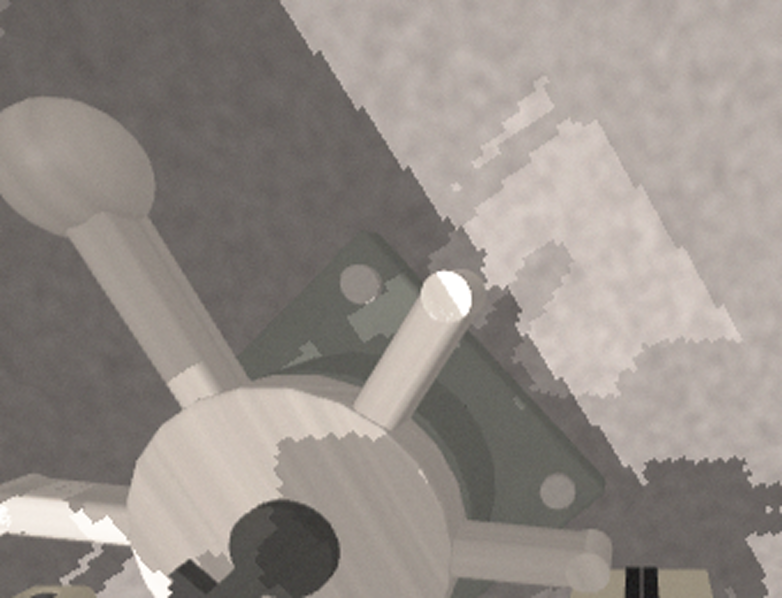

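```bash
python3 -c "
from wm import *
foot('wrist15',(360,285),(558,492),(70,168))"; python3 -m crank '[{"linear":[0.014,0.018,-0.004],"rot":[0,0,0.2],"hand":0},{"linear":[0.014,0.018,-0.004],"rot":[0,0,0.2],"hand":0},{"linear":[0.014,0.018,0],"rot":[0,0,0.2],"hand":0},{"linear":[0.014,0.018,0],"rot":[0,0,0.2],"hand":0}]'; python3 plan.py .507,-.0755 -30 16 .047 5;  python3 - <<'E'
from h import *
s=snap('wrist','wrist16')
im=s['image'][0:260,0:340,::-1];cv2.imwrite('pics/w16c.png',cv2.resize(im,None,fx=2.3,fy=2.3,interpolation=2))
E
```

```text
bolts [ 0.5365 -0.0312  0.014 ] [ 0.5508 -0.1058  0.014 ] yaw 10.8 H [ 0.5065 -0.0756] ball 84.1 0.0848
clock: 16.7
tool_pos: [0.5652, -0.1283, 0.0443]
orientation: [44.8, 89.8, -70.9]
force: [0.7, -1.3, 0.3]
opening: 0.0008
t 16.7 tcp [ 0.5652 -0.1283  0.0443] rel hub mm [ 64.2 -44.3] F [ 0.7 -1.3  0.3] open 0.0008453270638120165 j [  7.  22. -24.   0. -44. 147.]
xaxis [ 0.001 -0.003 -1.   ] yaw y -25.7
rel [ 58.2 -52.8] yaw -25.7 finger at th -30.7 r 77.0 d 15.7
1 [-0.014  0.007] rotz 0.03
2 [0.002 0.002] rotz 0.03
3 [0.002 0.002] rotz 0.03
4 [0.002 0.002] rotz 0.03
5 [0.002 0.002] rotz 0.03
dz 0.045 level rot x,y 0.03 0.01
```

View pics/w16c.png

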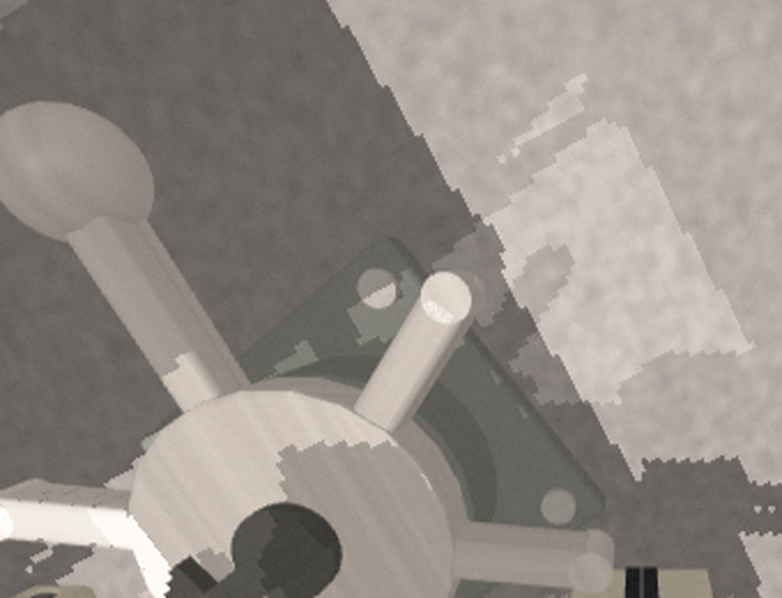

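```bash
python3 -c "
from wm import *
foot('wrist16',(376,290),(558,507),(70,173))"; python3 -m crank '[{"linear":[0.012,0.02,0],"rot":[0,0,0.15],"hand":0},{"linear":[0.012,0.02,0],"rot":[0,0,0.15],"hand":0},{"linear":[0.012,0.02,0],"rot":[0,0,0.2],"hand":0},{"linear":[0.012,0.02,0],"rot":[0,0,0.2],"hand":0},{"linear":[0.011,0.022,0],"rot":[0,0,0.2],"hand":0},{"linear":[0.011,0.022,0],"rot":[0,0,0.2],"hand":0},{"linear":[0.01,0.022,0],"rot":[0,0,0.2],"hand":0}]'; python3 plan.py .507,-.0755 -20 16 .047 5;  python3 - <<'E'
from h import *
s=snap('wrist','wrist17')
im=s['image'][0:260,0:340,::-1];cv2.imwrite('pics/w17c.png',cv2.resize(im,None,fx=2.3,fy=2.3,interpolation=2))
E
```

```text
bolts [ 0.536  -0.0313  0.014 ] [ 0.5506 -0.1056  0.014 ] yaw 11.1 H [ 0.5062 -0.0758] ball 88.6 0.0848
clock: 17.62
tool_pos: [0.5702, -0.1182, 0.0439]
orientation: [47.6, 89.9, -61.1]
force: [0.7, -1.1, -0.6]
opening: 0.0006
t 17.625 tcp [ 0.5702 -0.1182  0.0439] rel hub mm [ 69.2 -34.2] F [ 0.7 -1.1 -0.6] open 0.0005957992848009554 j [  8.  22. -24.   0. -44. 154.]
xaxis [ 0.001 -0.002 -1.   ] yaw y -18.7
rel [ 63.2 -42.7] yaw -18.7 finger at th -23.7 r 75.1 d 13.7
1 [ 0.008 -0.028] rotz 0.15
2 [0.009 0.014] rotz 0.15
3 [0.009 0.014] rotz 0.15
4 [0.009 0.014] rotz 0.15
5 [0.009 0.014] rotz 0.15
dz 0.051 level rot x,y 0.02 0.01
```

View pics/w17c.png

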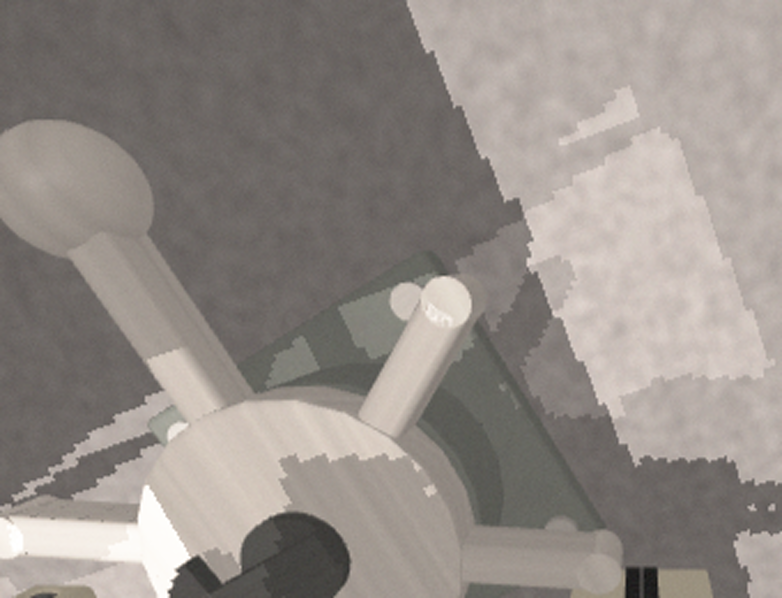

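Nearly half-way (ball ≈ 98°). A little further, then wait.

```bash
python3 -m crank '[{"linear":[0.008,0.022,0],"rot":[0,0,0.15],"hand":0},{"linear":[0.008,0.022,0],"rot":[0,0,0.15],"hand":0},{"linear":[0.008,0.022,0],"rot":[0,0,0.15],"hand":0},{"linear":[0.008,0.022,0],"rot":[0,0,0.15],"hand":0},{"linear":[0,0,0],"rot":[0,0,0],"hand":0},{"linear":[0,0,0],"rot":[0,0,0],"hand":0}]'; python3 plan.py .507,-.0755 -20 16 .047 5;  python3 - <<'E'
from h import *
s=snap('wrist','wrist18')
im=s['image'][0:260,0:340,::-1];cv2.imwrite('pics/w18c.png',cv2.resize(im,None,fx=2.3,fy=2.3,interpolation=2))
E
```

```text
clock: 18.42
tool_pos: [0.5723, -0.1121, 0.0438]
orientation: [48.4, 89.9, -57.1]
force: [0.0, -0.1, 0.1]
opening: 0.0003
t 18.425 tcp [ 0.5723 -0.1121  0.0438] rel hub mm [ 71.3 -28.1] F [ 0.  -0.1  0.1] open 0.0003014052623532234 j [  8.  22. -24.   0. -44. 156.]
xaxis [ 0.001 -0.002 -1.   ] yaw y -15.4
rel [ 65.3 -36.6] yaw -15.4 finger at th -20.4 r 73.9 d 11.5
1 [ 0.007 -0.081] rotz 0.02
2 [0.001 0.002] rotz 0.02
3 [0.001 0.002] rotz 0.02
4 [0.001 0.002] rotz 0.02
5 [0.001 0.002] rotz 0.02
dz 0.053 level rot x,y 0.02 0.01
```

View pics/w18c.png

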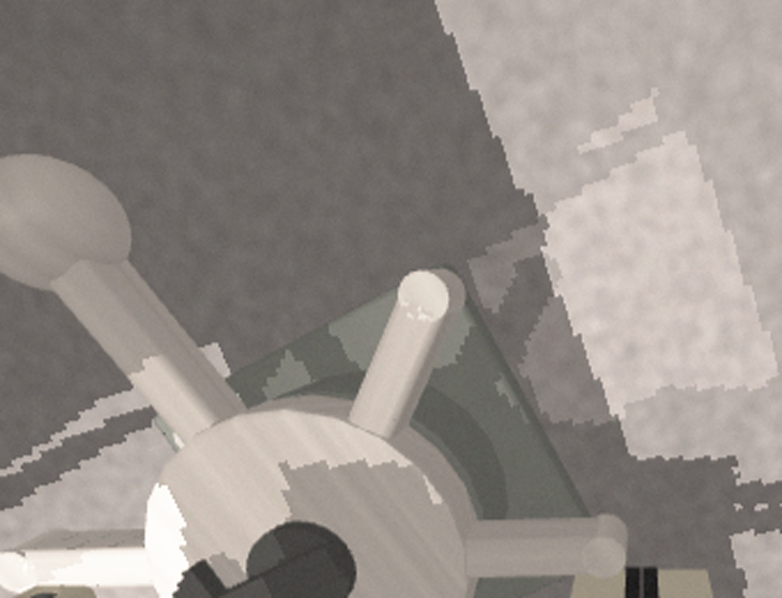

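```bash
python3 -m crank '[{"linear":[0.005,0.01,0],"rot":[0,0,0],"hand":0},{"linear":[0,0,0],"rot":[0,0,0],"hand":0},{"linear":[0,0,0],"rot":[0,0,0],"hand":0}]';  python3 - <<'E'
from h import *
s=snap('wrist','wrist19')
im=s['image'][0:260,0:340,::-1];cv2.imwrite('pics/w19c.png',cv2.resize(im,None,fx=2.3,fy=2.3,interpolation=2))
E
```

```text
clock: 18.85
tool_pos: [0.5725, -0.1115, 0.0438]
orientation: [48.1, 89.9, -57.3]
force: [-1.0, 0.6, -0.2]
opening: 0.0004
```

View pics/w19c.png

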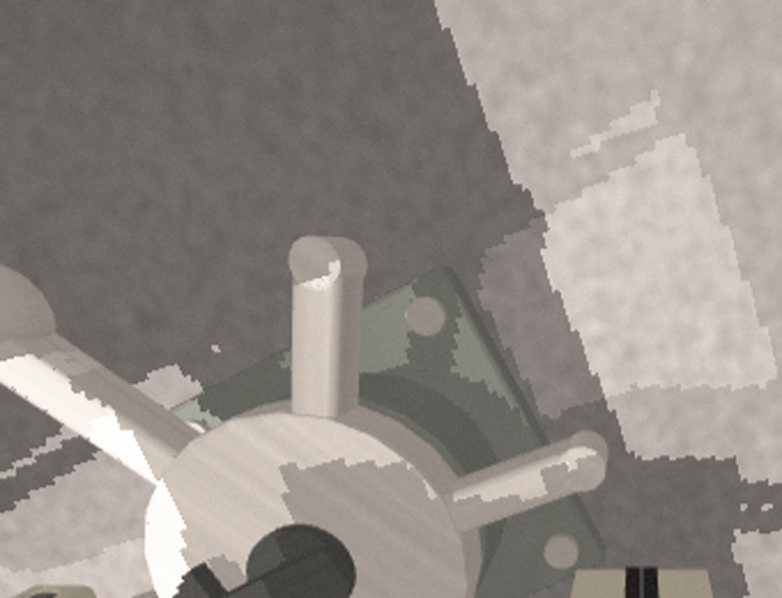

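Snapping on. Lift out now.

```bash
python3 -m crank '[{"linear":[0,0,0.3],"rot":[0,0,0],"hand":0},{"linear":[0,0,0.4],"rot":[0,0,0],"hand":0},{"linear":[0,0,0.3],"rot":[0,0,0],"hand":0},{"linear":[0,0,0],"rot":[0,0,-0.5],"hand":0},{"linear":[0,0,0],"rot":[0,0,-0.5],"hand":0}]';  python3 - <<'E'
from h import *
s=snap('wrist','wrist20')
cv2.imwrite('pics/w20c.png',cv2.resize(s['image'][0:300,0:400,::-1],None,fx=1.95,fy=1.95,interpolation=2))
E
```

```text
clock: 19.52
tool_pos: [0.572, -0.1117, 0.1056]
orientation: [25.2, 89.9, -85.4]
force: [-0.2, 0.8, -0.1]
opening: 0.0005
```

View pics/w20c.png

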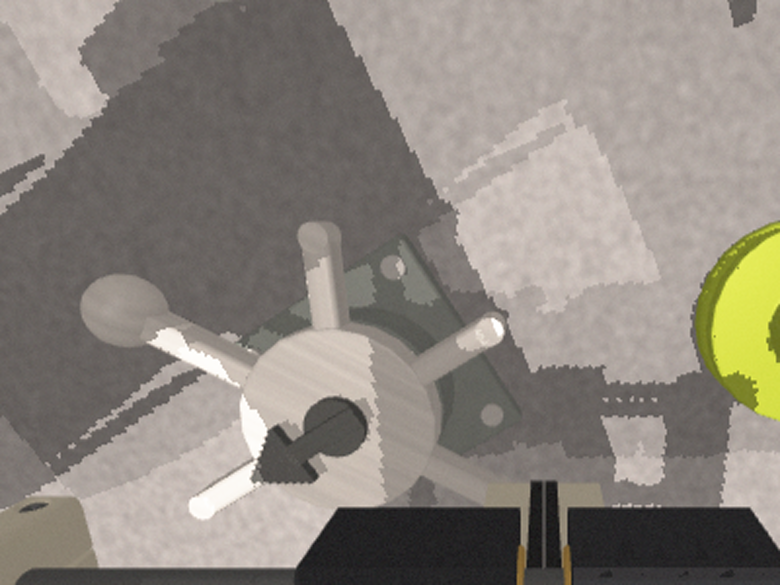

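```bash
python3 -c "
from wm import *
foot('wrist20',(393,266),(492,415),(122,310),1.95)"; python3 plan.py .507,-.0755 -49 25 .12 6 76
```

```text
bolts [ 0.5373 -0.0308  0.014 ] [ 0.5509 -0.1058  0.014 ] yaw 10.2 H [ 0.5069 -0.075 ] ball 131.0 0.085
t 19.575 tcp [ 0.5722 -0.1117  0.1057] rel hub mm [ 71.2 -27.7] F [-0.5 -0.5  0.8] open 0.0002267418514871386 j [  8.  18. -20.   0. -52. 151.]
xaxis [ 0.    -0.001 -1.   ] yaw y -20.7
rel [ 65.2 -36.2] yaw -20.7 finger at th -25.7 r 74.5 d 4.3
1 [-0.191 -0.385] rotz -0.78
2 [-0.069 -0.058] rotz -0.78
3 [-0.073 -0.054] rotz -0.78
4 [-0.076 -0.049] rotz -0.78
5 [-0.079 -0.043] rotz -0.78
6 [-0.082 -0.038] rotz -0.78
dz 0.239 level rot x,y 0.02 0.0
```

```bash
python3 -m crank '[{"linear":[-0.1,-0.11,0],"rot":[0,0,-0.8],"hand":0},{"linear":[-0.1,-0.11,0],"rot":[0,0,-0.8],"hand":0},{"linear":[-0.1,-0.11,0],"rot":[0,0,-0.8],"hand":0},{"linear":[-0.1,-0.11,0],"rot":[0,0,-0.8],"hand":0},{"linear":[-0.1,-0.11,0],"rot":[0,0,-0.8],"hand":0},{"linear":[-0.09,-0.09,0],"rot":[0,0,-0.7],"hand":0},{"linear":[0,0,0],"rot":[0,0,0],"hand":0}]'; python3 plan.py .507,-.0755 -49 25 .047 1
```

```text
clock: 20.45
tool_pos: [0.5353, -0.1511, 0.1053]
orientation: [11.4, 89.9, -123.3]
force: [0.9, -0.2, -0.4]
opening: 0.0004
t 20.45 tcp [ 0.5353 -0.1511  0.1053] rel hub mm [ 34.3 -67.1] F [ 0.9 -0.2 -0.4] open 0.00038845741936693076 j [  4.  16. -24.   0. -51. 131.]
xaxis [-0.001 -0.001 -1.   ] yaw y -44.6
rel [ 28.3 -75.6] yaw -44.6 finger at th -49.6 r 76.0 d 27.4
1 [0.044 0.031] rotz 0.13
dz -0.972 level rot x,y 0.02 -0.01
```

```bash
python3 -m crank '[{"linear":[0,0,-0.33],"rot":[0,0,0],"hand":0},{"linear":[0,0,-0.33],"rot":[0,0,0],"hand":0},{"linear":[0,0,-0.28],"rot":[0,0,0],"hand":0},{"linear":[0,0,0],"rot":[0,0,0],"hand":0}]'; python3 plan.py .507,-.0755 -49 18 .049 1
```

```text
clock: 20.95
tool_pos: [0.5368, -0.1505, 0.048]
orientation: [77.9, 89.9, -56.3]
force: [0.3, -0.8, 0.2]
opening: 0.0005
t 20.95 tcp [ 0.5368 -0.1505  0.048 ] rel hub mm [ 35.8 -66.5] F [ 0.3 -0.8  0.2] open 0.0004801258637359341 j [  5.  20. -27.   0. -43. 131.]
xaxis [ 0.001 -0.002 -1.   ] yaw y -44.2
rel [ 29.8 -75. ] yaw -44.2 finger at th -49.2 r 76.2 d 26.5
1 [0.108 0.097] rotz 0.03
dz 0.016 level rot x,y 0.02 0.01
```

Approach to just short of contact, then creep with a small downward bias.

```bash
python3 -m crank '[{"linear":[0.06,0.045,0],"rot":[0,0,0],"hand":0},{"linear":[0.04,0.03,0],"rot":[0,0,0],"hand":0},{"linear":[0.02,0.014,-0.008],"rot":[0,0,0.1],"hand":0},{"linear":[0.02,0.014,-0.008],"rot":[0,0,0.15],"hand":0}]'; python3 plan.py .507,-.0755 -45 16 .047 5; python3 -m crank '[{"linear":[0.02,0.014,-0.006],"rot":[0,0,0.2],"hand":0},{"linear":[0.02,0.014,-0.006],"rot":[0,0,0.2],"hand":0}]'; python3 plan.py .507,-.0755 -45 16 .047 5
```

```text
clock: 21.45
tool_pos: [0.5473, -0.1439, 0.0493]
orientation: [106.5, 89.8, -26.2]
force: [-1.2, -2.1, 2.2]
opening: 0.0004
t 21.45 tcp [ 0.5473 -0.1439  0.0493] rel hub mm [ 46.3 -59.9] F [-1.2 -2.1  2.2] open 0.0004449540923369764 j [  5.  20. -26.   0. -43. 132.]
xaxis [ 0.004 -0.002 -1.   ] yaw y -42.7
rel [ 40.3 -68.4] yaw -42.7 finger at th -47.7 r 77.7 d 16.2
1 [-0.006  0.029] rotz 0.11
2 [0.01  0.006] rotz 0.11
3 [0.01  0.006] rotz 0.11
4 [0.01  0.007] rotz 0.11
5 [0.01  0.007] rotz 0.11
dz -0.039 level rot x,y 0.02 0.04
clock: 21.7
tool_pos: [0.5489, -0.143, 0.049]
orientation: [83.7, 89.8, -46.9]
force: [-2.5, -4.6, 3.7]
opening: 0.0002
t 21.7 tcp [ 0.5489 -0.143   0.049 ] rel hub mm [ 47.9 -59. ] F [-2.5 -4.6  3.7] open 0.0001823834633139612 j [  5.  21. -26.   0. -44. 134.]
xaxis [ 0.003 -0.003 -1.   ] yaw y -40.6
rel [ 41.9 -67.5] yaw -40.6 finger at th -45.6 r 77.5 d 17.3
1 [0.    0.035] rotz 0.02
2 [0.002 0.001] rotz 0.02
3 [0.002 0.001] rotz 0.02
4 [0.002 0.001] rotz 0.02
5 [0.002 0.001] rotz 0.02
dz -0.034 level rot x,y 0.03 0.03
```

```bash
python3 -m crank '[{"linear":[0.018,0.017,-0.006],"rot":[0,0,0.1],"hand":0},{"linear":[0.018,0.017,-0.006],"rot":[0,0,0.15],"hand":0},{"linear":[0.017,0.017,-0.005],"rot":[0,0,0.2],"hand":0},{"linear":[0.017,0.017,-0.005],"rot":[0,0,0.2],"hand":0}]'; python3 plan.py .507,-.0755 -35 16 .047 5;  python3 - <<'E'
from h import *
s=snap('wrist','wrist21')
im=s['image'][0:260,0:340,::-1];cv2.imwrite('pics/w21c.png',cv2.resize(im,None,fx=2.3,fy=2.3,interpolation=2))
E
```

```text
clock: 22.2
tool_pos: [0.5529, -0.1396, 0.0478]
orientation: [69.9, 89.8, -57.1]
force: [-0.6, -1.2, 1.3]
opening: 0.0004
t 22.2 tcp [ 0.5529 -0.1396  0.0478] rel hub mm [ 51.9 -55.6] F [-0.6 -1.2  1.3] open 0.00042559104499431325 j [  6.  21. -25.   0. -44. 137.]
xaxis [ 0.002 -0.003 -1.   ] yaw y -37.0
rel [ 45.9 -64.1] yaw -37.0 finger at th -42.0 r 77.0 d 16.9
1 [0.023 0.041] rotz 0.28
2 [0.025 0.02 ] rotz 0.28
3 [0.025 0.02 ] rotz 0.28
4 [0.024 0.021] rotz 0.28
5 [0.024 0.021] rotz 0.28
dz -0.014 level rot x,y 0.04 0.02
```

View pics/w21c.png

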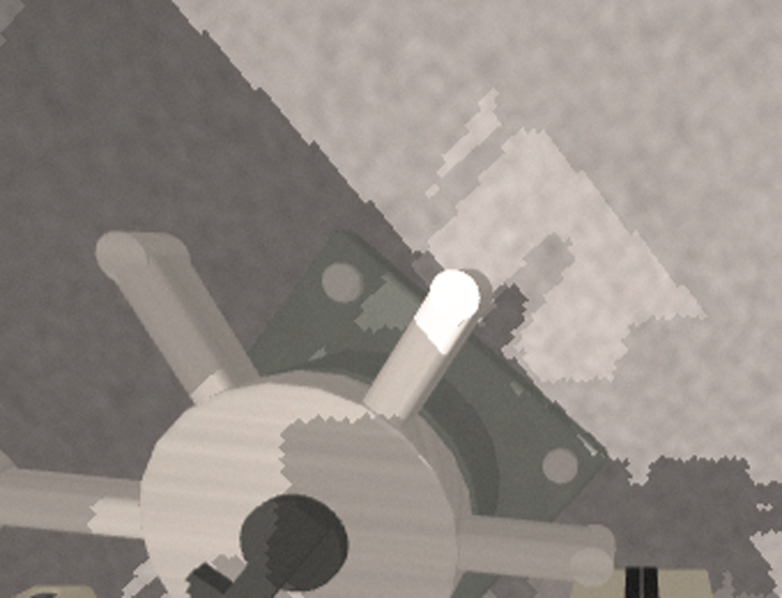

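```bash
python3 -c "
from wm import *
foot('wrist21',(342,283),(560,466),(455,290))"; python3 -m crank '[{"linear":[0.015,0.018,-0.004],"rot":[0,0,0.2],"hand":0},{"linear":[0.015,0.018,-0.004],"rot":[0,0,0.2],"hand":0},{"linear":[0.015,0.018,-0.004],"rot":[0,0,0.2],"hand":0},{"linear":[0.015,0.018,-0.004],"rot":[0,0,0.2],"hand":0},{"linear":[0.014,0.018,-0.004],"rot":[0,0,0.2],"hand":0}]'; python3 plan.py .507,-.0755 -35 16 .047 5;  python3 - <<'E'
from h import *
s=snap('wrist','wrist22')
im=s['image'][0:260,0:340,::-1];cv2.imwrite('pics/w22c.png',cv2.resize(im,None,fx=2.3,fy=2.3,interpolation=2))
E
```

```text
bolts [ 0.5366 -0.0313  0.014 ] [ 0.5506 -0.1057  0.014 ] yaw 10.7 H [ 0.5064 -0.0755] ball 18.1 0.0655
clock: 22.88
tool_pos: [0.5583, -0.1335, 0.0465]
orientation: [80.1, 89.7, -41.5]
force: [-1.4, -1.9, 1.4]
opening: 0.0005
t 22.875 tcp [ 0.5583 -0.1335  0.0465] rel hub mm [ 57.3 -49.5] F [-1.4 -1.9  1.4] open 0.0004504824322877577 j [  6.  21. -25.   0. -43. 142.]
xaxis [ 0.003 -0.003 -1.   ] yaw y -31.6
rel [ 51.3 -58. ] yaw -31.6 finger at th -36.6 r 75.8 d 15.9
1 [0.008 0.002] rotz 0.07
2 [0.005 0.005] rotz 0.07
3 [0.005 0.005] rotz 0.07
4 [0.005 0.005] rotz 0.07
5 [0.005 0.005] rotz 0.07
dz 0.009 level rot x,y 0.03 0.04
```

View pics/w22c.png

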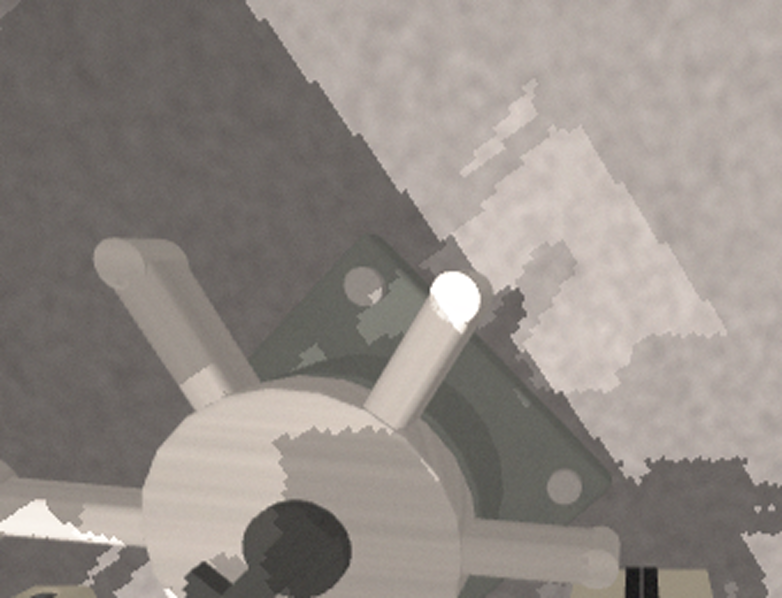

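```bash
python3 -m crank '[{"linear":[0.014,0.019,-0.003],"rot":[0,0,0.2],"hand":0},{"linear":[0.014,0.019,-0.003],"rot":[0,0,0.2],"hand":0},{"linear":[0.014,0.02,-0.003],"rot":[0,0,0.2],"hand":0},{"linear":[0.013,0.02,-0.003],"rot":[0,0,0.2],"hand":0},{"linear":[0.013,0.02,-0.003],"rot":[0,0,0.2],"hand":0},{"linear":[0.012,0.02,0],"rot":[0,0,0.2],"hand":0}]'; python3 plan.py .507,-.0755 -25 16 .047 5; python3 -m crank '[{"linear":[0.012,0.021,0],"rot":[0,0,0.2],"hand":0},{"linear":[0.011,0.021,0],"rot":[0,0,0.2],"hand":0},{"linear":[0.01,0.021,0],"rot":[0,0,0.15],"hand":0},{"linear":[0.01,0.021,0],"rot":[0,0,0.15],"hand":0}]'; python3 plan.py .507,-.0755 -25 16 .047 5;  python3 - <<'E'
from h import *
s=snap('wrist','wrist23')
im=s['image'][0:260,0:340,::-1];cv2.imwrite('pics/w23c.png',cv2.resize(im,None,fx=2.3,fy=2.3,interpolation=2))
E
```

```text
clock: 23.68
tool_pos: [0.564, -0.1256, 0.0455]
orientation: [88.4, 89.7, -26.7]
force: [0.7, -3.9, 0.1]
opening: 0.0005
t 23.675 tcp [ 0.564  -0.1256  0.0455] rel hub mm [ 63.  -41.6] F [ 0.7 -3.9  0.1] open 0.0004654621097391124 j [  7.  22. -25.   0. -44. 148.]
xaxis [ 0.004 -0.002 -1.   ] yaw y -25.2
rel [ 57.  -50.1] yaw -25.2 finger at th -30.2 r 74.4 d 14.7
1 [ 0.027 -0.014] rotz 0.21
2 [0.015 0.018] rotz 0.21
3 [0.015 0.018] rotz 0.21
4 [0.015 0.018] rotz 0.21
5 [0.014 0.019] rotz 0.21
dz 0.024 level rot x,y 0.03 0.05
clock: 24.18
tool_pos: [0.5668, -0.1199, 0.0454]
orientation: [92.5, 89.7, -18.9]
force: [0.3, -2.1, 0.5]
opening: 0.0007
t 24.175 tcp [ 0.5668 -0.1199  0.0454] rel hub mm [ 65.8 -35.9] F [ 0.3 -2.1  0.5] open 0.000710190109457518 j [  7.  22. -24.   0. -44. 151.]
xaxis [ 0.005 -0.002 -1.   ] yaw y -21.4
rel [ 59.8 -44.4] yaw -21.4 finger at th -26.4 r 73.3 d 13.2
1 [ 0.024 -0.057] rotz 0.06
2 [0.004 0.005] rotz 0.06
3 [0.004 0.005] rotz 0.06
4 [0.004 0.005] rotz 0.06
5 [0.004 0.005] rotz 0.06
dz 0.026 level rot x,y 0.02 0.05
```

View pics/w23c.png

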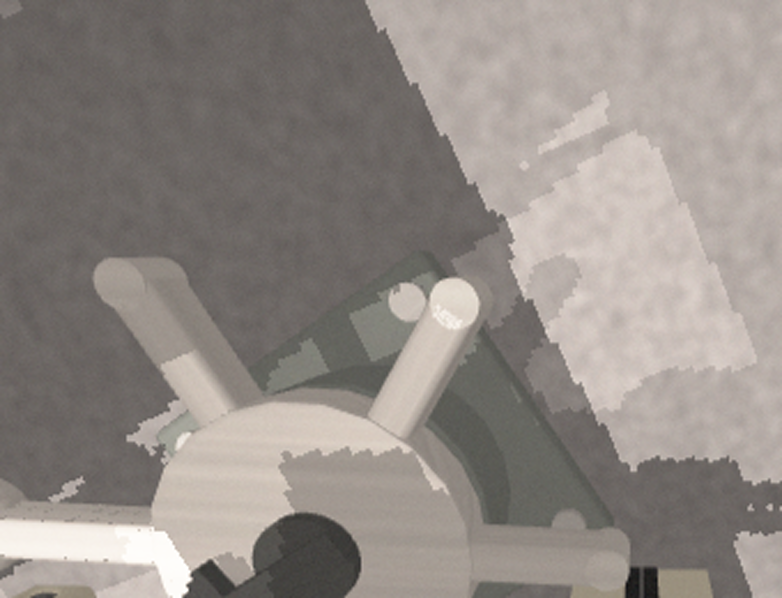

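```bash
python3 -m crank '[{"linear":[0.015,0.021,0],"rot":[0,0,0.15],"hand":0},{"linear":[0.013,0.021,0],"rot":[0,0,0.15],"hand":0},{"linear":[0.012,0.021,0],"rot":[0,0,0.15],"hand":0},{"linear":[0.01,0.021,0],"rot":[0,0,0.15],"hand":0},{"linear":[0.008,0.02,0],"rot":[0,0,0.15],"hand":0},{"linear":[0,0,0],"rot":[0,0,0],"hand":0},{"linear":[0,0,0],"rot":[0,0,0],"hand":0}]'; python3 plan.py .507,-.0755 -25 16 .047 1;  python3 - <<'E'
from h import *
s=snap('wrist','wrist24')
im=s['image'][0:260,0:340,::-1];cv2.imwrite('pics/w24c.png',cv2.resize(im,None,fx=2.3,fy=2.3,interpolation=2))
E
```

```text
clock: 25.1
tool_pos: [0.5704, -0.1126, 0.0452]
orientation: [97.6, 89.7, -9.8]
force: [0.4, -0.2, -0.0]
opening: 0.0005
t 25.1 tcp [ 0.5704 -0.1126  0.0452] rel hub mm [ 69.4 -28.6] F [ 0.4 -0.2 -0. ] open 0.0005240649862507179 j [  8.  22. -24.   0. -44. 154.]
xaxis [ 0.005 -0.001 -1.   ] yaw y -17.4
rel [ 63.4 -37.1] yaw -17.4 finger at th -22.4 r 72.8 d 10.2
1 [-0.021 -0.158] rotz -0.53
dz 0.029 level rot x,y 0.01 0.05
```

View pics/w24c.png

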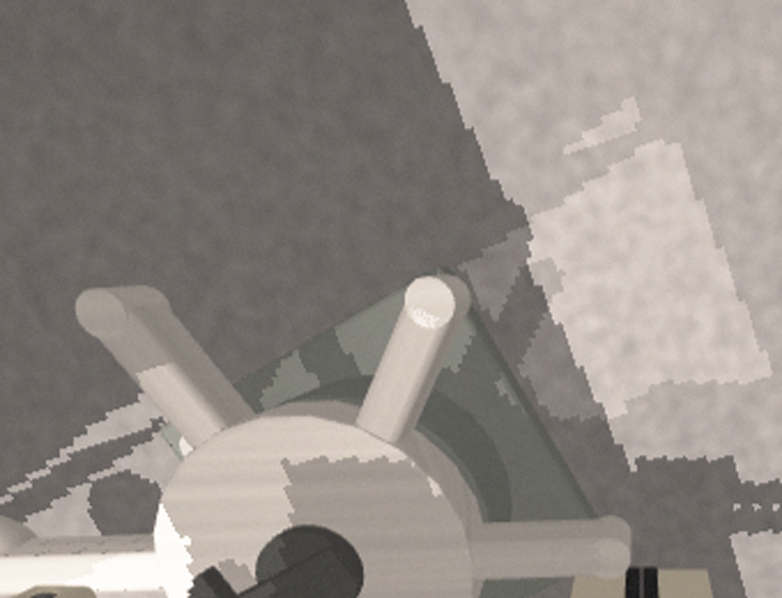

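```bash
python3 -m crank '[{"linear":[0.005,0.01,0],"rot":[0,0,0],"hand":0},{"linear":[0,0,0],"rot":[0,0,0],"hand":0},{"linear":[0,0,0],"rot":[0,0,0],"hand":0}]';  python3 - <<'E'
from h import *
s=snap('wrist','wrist25')
im=s['image'][0:260,0:340,::-1];cv2.imwrite('pics/w25c.png',cv2.resize(im,None,fx=2.3,fy=2.3,interpolation=2))
E
```

```text
clock: 25.52
tool_pos: [0.5707, -0.1121, 0.0453]
orientation: [97.7, 89.7, -9.7]
force: [0.6, -0.4, -0.4]
opening: 0.0004
```

View pics/w25c.png

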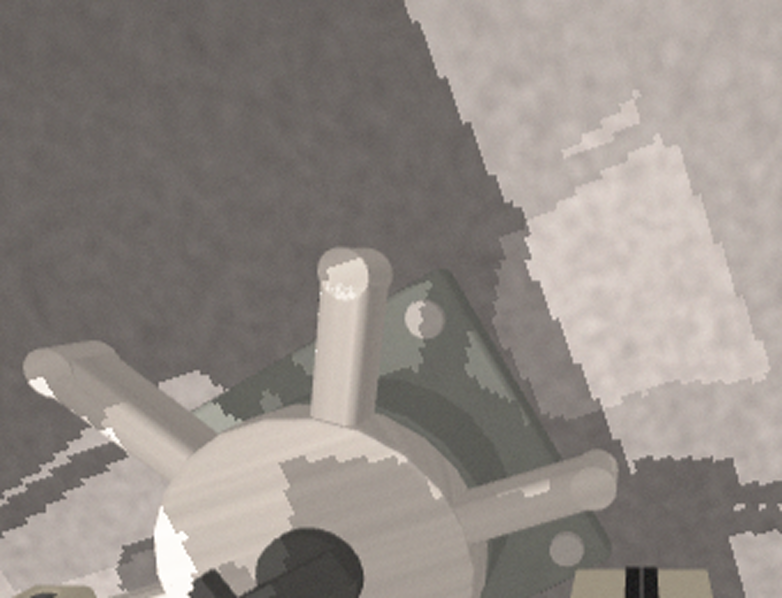

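Snapping on; lift out and retreat.

```bash
python3 -m crank '[{"linear":[0,0,0.3],"rot":[0,0,0],"hand":0},{"linear":[0,0,0.4],"rot":[0,0,0],"hand":0},{"linear":[0,0,0.4],"rot":[0,0,0],"hand":0},{"linear":[0,0,0.6],"rot":[0,0,-0.5],"hand":0},{"linear":[0,0,0.6],"rot":[0,0,-0.5],"hand":0},{"linear":[0.5,-0.4,0.6],"rot":[0,0,0],"hand":0},{"linear":[0.5,0,0],"rot":[0,0,0],"hand":0},{"linear":[0,0,0],"rot":[0,0,0],"hand":0}]';  python3 - <<'E'
from h import *
for n in('wrist','scene','top'): s=snap(n,n+'26')
s=dict(np.load('pics/scene26.npz'));cv2.imwrite('pics/s26c.png',cv2.resize(s['image'][120:280,100:300,::-1],None,fx=4,fy=4,interpolation=2))
E
```

```text
clock: 26.58
tool_pos: [0.6303, -0.137, 0.2253]
orientation: [99.1, 89.8, -13.5]
force: [-0.6, 0.4, -1.5]
opening: 0.0003
```

View pics/s26c.png

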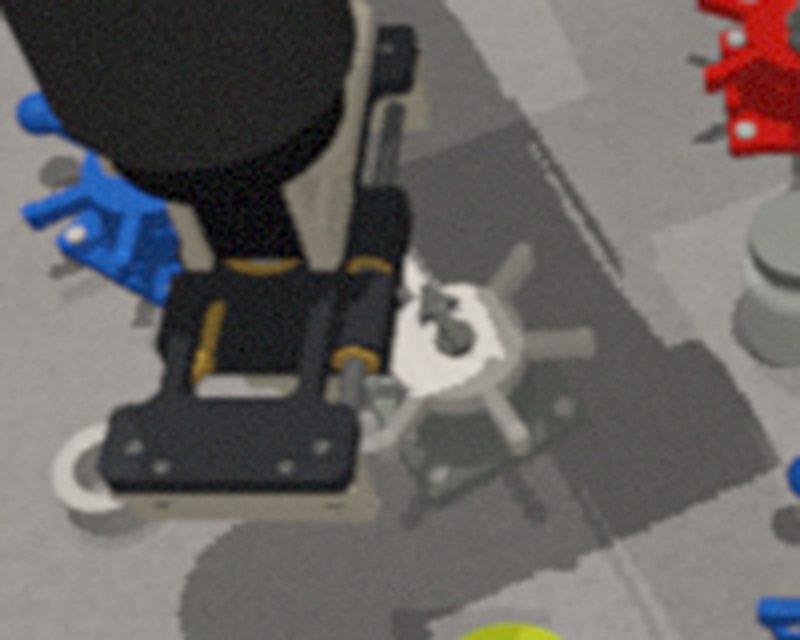

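View pics/wrist26.png

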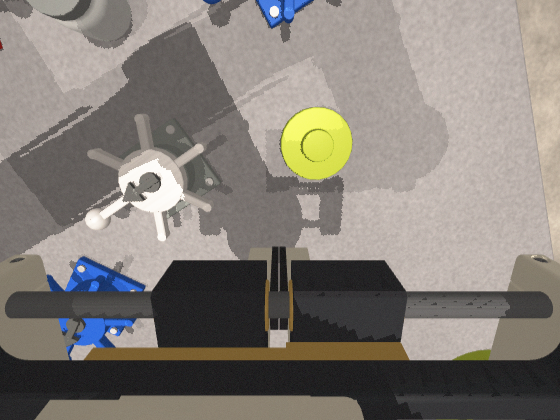

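```bash
python3 -m crank '[{"linear":[0,-0.8,0],"rot":[0,0,0],"hand":0},{"linear":[0,-0.8,0],"rot":[0,0,0],"hand":0},{"linear":[0,-0.8,0],"rot":[0,0,0],"hand":0},{"linear":[0,-0.8,0],"rot":[0,0,0],"hand":0},{"linear":[0,-0.8,0],"rot":[0,0,0],"hand":0},{"linear":[-0.2,-0.8,0],"rot":[0,0,0],"hand":0},{"linear":[0,0,0],"rot":[0,0,0],"hand":0}]';  python3 - <<'E'
from h import *
for n in('scene','top'): s=snap(n,n+'27')
cv2.imwrite('pics/t27c.png',cv2.resize(s['image'][165:285,290:450,::-1],None,fx=5,fy=5,interpolation=cv2.INTER_CUBIC))
E
```

```text
clock: 27.6
tool_pos: [0.6147, -0.4149, 0.2234]
orientation: [4.6, 88.5, -109.6]
force: [0.8, 0.5, 0.3]
opening: 0.0003
```

View pics/t27c.png

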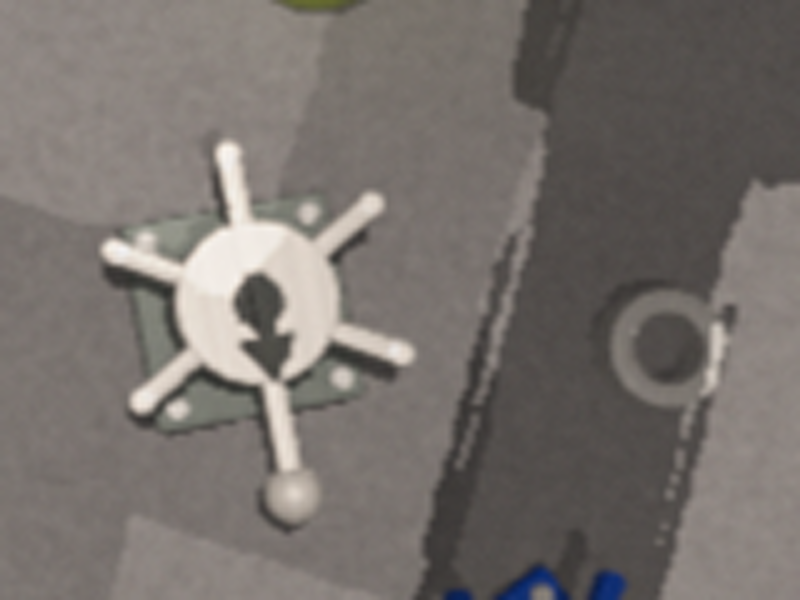

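View pics/top27.png

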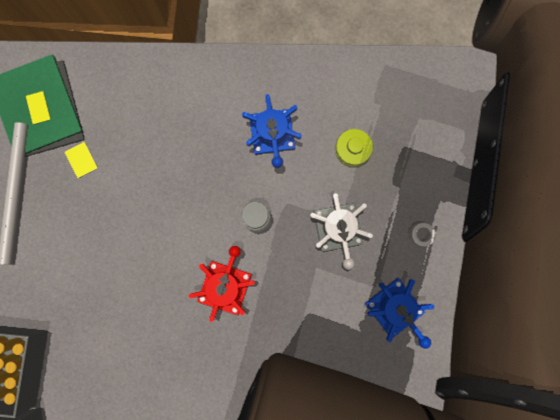

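```bash
python3 - <<'E'
from h import *
s=dict(np.load('pics/top27.npz'))
P=lambda u,v,z:world(s,290+(u+.5)/5-.5,165+(v+.5)/5-.5,z)
p=P(260,302,.071);a=P(272,385,.069);b=P(292,497,.054);o=P(279,308,.071)
print(p,'shift mm',((p-o)*1000).round(1),'arrow',np.degrees(np.arctan2(*(a-p)[1::-1])),'ball',np.degrees(np.arctan2(*(b-p)[1::-1])))
print(ticket.close_job())
E
```

```text
[ 0.50388341 -0.07531996  0.071     ] shift mm [2.5 8.1 0. ] arrow -171.90021724978735 ball -169.5079091755291
the job is handed in; nothing more can be done
None
```

The tally counter is zeroed, but I shoved its foot in the process. I flicked the wheel three clicks anticlockwise with the closed fingertips, and the long ball-ended tooth clicked into line with the arrow without going past.

**Final check (top camera):** the ball bears -169.5° and the arrow -171.9°, so they agree within the measuring error. The pulley, jar, collar and look-alikes were where they started, the arm was clear of everything, and I handed in at about 28 s.

**What failed:** two of my early pushes were too abrupt, and the loose counter moved instead of the wheel turning. It ended about 8 mm from its starting place and turned about 10° anticlockwise. That goes against the "do not shove" instruction. I switched to slow, arc-following pushes, and the foot did not move measurably in either of the last two clicks. I did not push the counter back, because that would have been another shove.

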